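Weigh the tub on the sprung hand scale

ROBOT

A 6-joint arm with a two-finger parallel gripper is mounted at the origin on a cart in front of the work surface, level with it; the furniture and walls round the work are solid. World frame = base frame: x ahead of the robot, y to its left, z up, the work surface at z = 0. Lengths are in m, angles in degrees, forces in N, time in s.
With the tool pointing down it reaches from about 0.25 to 0.725 m from the base axis. Payload 9.7 kg.
Tool frame: the origin (TCP) lies between the finger pads; the fingertips stand 11 mm ahead of it and the grasp point (between the pads) lies 8 mm behind it; z points along the fingers, y is the direction in which the jaws open and shut (so a half turn about z gives the same grasp; the last joint's range is limited). The gripper opens to 85 mm and grips with 20 to 120 N. Pads are 22 mm wide; open, the fingers measure 114 mm over their backs; the gripper's body (76 mm by 85 mm) begins 54 mm behind the grasp point. The pads swing forward as they close: fully open they stand 13 mm farther back than shut.
Start: joints at [-76.433, 4.979, 10.078, 95.1, 0, 90], TCP at [0.129, -0.535, 0.242] pointing down, gripper open.
Joint ranges: [-179.16, 179.16], [-48.56, 103.87], [-65.8, 70.77], [-126.05, 130.52], [-82.76, 87.17], [-180, 180]. Speed limits (degrees/s): [127.2, 127.2, 147.25, 180, 180, 180].

INTERFACE

Orientations are given as [roll, pitch, yaw] about the fixed x, y, z axes, in that order (R = Rz(yaw) Ry(pitch) Rx(roll)).
In Python, from workcell import bot gives the robot as it stands.
- The arm moves only by the tool play_rows, never from a script. Its argument "targets" is a list of rows, each an object of numbers: "fingers": the gripper command: -1 is shut, 1 is fully open, values between are in proportion; "x", "y", "z": the shift along the tool's x, y, z in m; "wx", "wy", "wz": the turn, a rotation vector about the tool's x, y, z in degrees. In form: [{"fingers": .., "x": .., "y": .., "z": .., "wx": .., "wy": .., "wz": ..}, ...]. A call has 1 to 20 rows; each row is the pose to reach, as a shift and turn from the pose commanded when the call began, along the tool's axes at that moment; what a row does not reach only later rows make up. A row lasts 1/12 s, in which the tool goes at most 41.7 mm and 7.16 degrees, less where a joint would pass 70% of its speed; a pose out of reach is approached as far as the arm can. A call with a gripper value outside its range is refused whole. The fingers move at their own pace and stop on an object; "grip_force" is the grip in N (left out, the last holds). Time passes only in rows, so rows that repeat a pose let the fingers close. It gives the time, the measured TCP pose, the force and the opening at its end, in the units of the state.
- bot.get_obs(): the state, without advancing time (a new reading comes with each control period).
- bot.camera(name): name is "scene" or "top" or "wrist"; returns (picture, depth): 480x640x3 uint8, blue, green, red; 480x640 float32, m along the optical axis (not along the pixel's ray), 0 where there is no reading.
- bot.get_calibration(name): a dict with "fx", "fy", "cx", "cy" (pixels), "camera_from_world" (4x4, takes a point from world to camera coordinates). Camera axes: x right, y down, z forward; pixel columns grow to the right and rows downward; lengths in m; the calibration is good to about 2 mm. The wrist camera is an equidistant fisheye: a pixel r from the principal point sees the ray r / f radians off the axis. A picture is of the moment at which its call begins: read the wrist's pose just before it. get_calibration takes no time and is no camera call; for the wrist camera it gives the pose at the moment of the call.
- bot.job_done(): hands the job in, once; it reports no verdict.
Trained networks look in the newest picture that a camera, given by its name, has taken for a name from the list of things; names that differ only in an ending like _2 or _b are one class to them, and where a whole thing is asked for, a point or a joint stands for the part that bears it (a point fixed in the world has none). Each returns a list of dicts, best first, with "confidence" (0 to 1); they miss things now and then, are a little off and sometimes report something else, mostly with a low value. They report only what shows in the picture. A call takes as long as a camera call. They do not tell look-alikes from the thing itself.
- bot.look_for(query, camera): "extent" ([left, top, right, bottom] in pixels, round what is visible of it).
- bot.outline_of(query, camera): "region" (480x640 bool, what is visible of it) and "extent" ([left, top, right, bottom] in pixels, round what is visible of it).
- bot.place_of(query, camera): "point" ([row, column] in pixels: a listed point, or the origin of a listed thing).
The state is a dict: "time": time; "q": joint angles; "qd": joint speeds; "joint_efforts": joint torques, N m; "ee_pos": TCP position; "tcp_rot": TCP orientation; "wrist_force": force on the tool from outside, world axes, zero at the start; "torque": the same for the moment, N m; "opening": finger opening in m.
Only numpy, scipy, OpenCV 4.12 (cv2) and the standard library are available. Lean on these libraries where they do the work, as an engineer would, in place of code of your own. Each camera call takes 0.05 s, during which the arm holds its last target.

TASK

Weigh the lidded tub: take the sprung hand scale off its forked stand, catch its hook under the kink of the tub's wire handle and gently lift until the tub hangs about one centimetre clear of the rim of its ring seat, without touching the tub with the hand, and hold it there still for about two seconds so that the scale can be read. Then let the tub softly down, fully home and level in its ring, unhook it, and hang the scale upright by its collar on the fork of its stand again. Leave the other things where they are.

Things in the scene. Friction and masses are not known exactly. Their poses are not given: they have to be found in the camera images.
- scale: Loose hand scale, 0.16 kg, hung upright. Origin: centre of its black grip block (40 mm along x, 26 mm along y, 19 mm up to 31 mm down from the origin; pinch from above across the 26 mm). Own z up. Below: steel disc collar, 58 mm across, 32 to 38 mm below the origin; 22 mm tube to 87 mm below; sprung hook. On the stand the origin is 190 mm above the worktop.
- scale_hook: The steel hook on the scale's stem, which slides straight down out of the scale under load; same origin and axes as the scale when unloaded, and lower by the stretch. The spring holds the hook up against its stop until it pulls with about 3.4 N, then gives 17 mm for each further newton, up to 95 mm (lightly damped).
- hook_seat (a point): Top of the 6 mm wire in the hook's bend, on the scale's axis, where a load hangs; unloaded 134 mm below the scale's origin. The mouth opens to the scale's +x: shank 16 mm behind (-x), tip 14.5 mm in front (+x), tip's top 12 mm above this point. A wire can come in over the tip at 12 to 35 mm above this point; bend's underside 6 mm below it.
- tub: White tub with a black lid and a rigid steel wire handle, loose, 0.35 to 0.85 kg (differs each time). Origin: centre of the underside. 82 mm across with a bevelled foot, lid 87 mm across, 57 mm high. The handle, of 5 mm wire, arches over the tub along own y; its middle has a narrow raised kink.
- tub_handle (a point): Underside of the handle's wire at the top of the kink, 97.5 mm above the tub's underside, on its axis. Inside, the kink is about 7 mm wide (own y) at the top and 26 mm wide 15 mm lower. The handle wire runs along own y here, so the hook must enter along own x.
- dock: Ring seat fixed to the worktop, the tub standing in it. Origin: centre of its underside. Base plate 128 mm square, floor of the seat 4 mm above the origin, ring inside diameter 89 mm, outside 108 mm, rim 18 mm above the origin. It may be turned about z as the tub is.
- stand: Fixed stand. Origin: on the worktop, below the hanging scale's axis. Two level prongs, 10 mm thick, 32 mm clear between, point along own -x from a post 61 mm behind (+x); top 152 mm above the worktop; tips, turned up 3 mm, 47 mm in front (-x). The collar lies on them, the tube between; the scale (axes as the stand's) comes off up by 15 mm or more, then towards own -x.
- measure: bystander: yellow tape measure
- gauge: bystander: flat green square radius gauge, 52 mm
- nozzle: bystander: white cone nozzle, standing, 88 mm high
- level: bystander: short spirit level, 214 mm, 41 mm high
Mind the look-alikes: they are no part of the job. There is more than one size of the tub; the one meant has the size given above. Leave any yellow look-alike of the dock alone.

How it is judged (in metres and radians):
On the way, in this order (a step that is already met when the one before it is completed fails the run):
1. the hook pulls on the handle while the tub still stands in its ring (contact force between scale and tub above 1 N and z of tub in the frame of dock below 0.008 m), for 0.05 s.
2. the tub hangs still from the scale alone, its underside 2 to 18 mm above the rim of the ring, for 1 s (z of tub in the frame of dock between 0.02 and 0.036 m and contact force between scale and tub above 1 N and contact force between tub and dock below 0.1 N and linear speed of tub below 0.03 m/s), for 1 s.
3. the tub stands in its ring again, off the hook (z of tub in the frame of dock below 0.008 m and contact force between scale and tub below 0.05 N and contact force between tub and dock above 1 N), for 0.2 s.
At the end, for the whole second after the job is handed in: The tub rests level (0.06 rad) on the floor of its ring (within 3 mm of height), still and off the hook; the scale hangs still and upright (0.12 rad), collar on the prongs of its stand, axis within 30 mm of the stand's origin, grip centre 184 to 198 mm above the worktop (z of tub in the frame of dock below 0.007 m and horizontal distance between tub and dock below 0.007 m and angle between tub's own z axis and vertical below 0.06 rad and linear speed of tub below 0.02 m/s and contact force between scale and tub below 0.05 N and contact force between scale and stand above 0.8 N and angle between scale's own z axis and vertical below 0.12 rad and height (world z) of scale between 0.184 and 0.198 m and horizontal distance between scale and stand below 0.03 m and linear speed of scale below 0.03 m/s); the robot touches nothing.
It fails at once if the hook jerks or rams the tub with more than 15 N, or the tub is dropped, pressed or rammed into its ring with more than 22 N (contact force between scale and tub above 15 N or contact force between tub and dock above 22 N).
It fails at once if the tub is lifted more than 35 mm above the rim of its ring or tips by more than 0.4 rad (z of tub in the frame of dock above 0.053 m or angle between tub's own z axis and vertical above 0.4 rad).
It fails at once if the hand touches the tub (contact force between any of the fingers, the arm and tub above 0.5 N).
It fails at once if the scale is dropped (height (world z) of scale below 0.16 m or angle between scale's own z axis and vertical above 0.6 rad).
It fails at once if a bystander is moved by more than 20 mm (distance of any of measure, gauge, nozzle, level from where it was at the start of the episode above 0.02 m).
It also fails if it takes over 72 s, if anything falls off the work surface, if the arm or the gripper's body presses on something with over 40 N, if the wrist force passes 120 N, or if a joint passes its speed limit or range.

## Working session

There is one attempt and no reset: what is moved stays moved. The work goes in short steps, Python scripts to look and compute and a tool call to move; the robot and the scene stay as the last step left them, time stands still between calls to the robot, and variables do not carry over. Pictures are saved under pics/ and viewed, and the job is handed in when it is done.

Besides the shell and the picture viewer there is one more tool, called as name([rows], argument=value, ...), one row to a line, values as JSON. play_rows: Moves the arm, as the interface text tells. Its arguments: {"type":"object","properties":{"targets":{"type":"array","items":{"type":"object","properties":{"fingers":{"type":"number"},"x":{"type":"number"},"y":{"type":"number"},"z":{"type":"number"},"wx":{"type":"number"},"wy":{"type":"number"},"wz":{"type":"number"}}}},"grip_force":{"type":"number"}},"required":["targets"]}

```bash
mkdir -p pics
cat > h.py <<'E'
import numpy as np, cv2
from workcell import bot
def pix2world(name,r,c,d,cal=None):
    k=cal or bot.get_calibration(name)
    x=(c-k["cx"])/k["fx"]; y=(r-k["cy"])/k["fy"]
    T=np.linalg.inv(np.array(k["camera_from_world"]))
    return (T@np.array([x*d,y*d,d,1]))[:3]
def ray(name,r,c,z):
    k=bot.get_calibration(name)
    T=np.linalg.inv(np.array(k["camera_from_world"]))
    o=T[:3,3]; v=T[:3,:3]@np.array([(c-k["cx"])/k["fx"],(r-k["cy"])/k["fy"],1])
    return o+v*(z-o[2])/v[2]
def proj(name,p):
    k=bot.get_calibration(name); q=np.array(k["camera_from_world"])@np.append(p,1)
    return k["cy"]+k["fy"]*q[1]/q[2],k["cx"]+k["fx"]*q[0]/q[2]
E
python3 - <<'E'
from h import *
o=bot.get_obs();print(o)
for n in("scene","top"):
    im,d=bot.camera(n);cv2.imwrite(f"pics/{n}0.png",im);np.save(f"{n}0.npy",d)
    for q in("scale","hook_seat","tub","tub_handle","dock","stand","measure","gauge","nozzle","level"):
        for m in bot.place_of(q,n)[:3]: print(n,q,m)
    k=bot.get_calibration(n);print(k)
print(bot.get_obs()["time"])
E
```

```text
{'time': 0.0, 'q': array([-7.64318845e+01,  5.01230670e+00,  1.00332571e+01,  9.51010612e+01,
        6.06726651e-04,  9.00013711e+01]), 'qd': array([-0.0487806 , -0.05977735,  0.02303301,  0.05320828,  0.20438758,
       -0.0677496 ]), 'joint_efforts': array([-9.91179149e-04, -5.20381057e+01,  4.64806330e+01,  1.61302550e-02,
       -1.34362713e-04, -6.74567900e-06]), 'ee_pos': array([ 0.12897926, -0.53442513,  0.24156078]), 'tcp_rot': array([-1.79919889e+02, -6.04809007e-04,  1.35667436e+01]), 'wrist_force': array([0.04441269, 0.10829385, 0.51861625]), 'torque': array([-0.06066834,  0.02259048, -0.00951905]), 'opening': 0.08523292169557856}
scene scale {'point': [273.0, 218.5], 'confidence': 0.71}
scene hook_seat {'point': [329.6, 230.1], 'confidence': 0.47}
scene tub {'point': [290.7, 454.4], 'confidence': 0.58}
scene tub_handle {'point': [236.5, 381.9], 'confidence': 0.97}
scene tub_handle {'point': [239.8, 457.7], 'confidence': 0.57}
scene dock {'point': [270.3, 381.1], 'confidence': 0.74}
scene dock {'point': [376.1, 313.8], 'confidence': 0.64}
scene stand {'point': [351.9, 228
[... 1273 characters left out ...]
int': [249.0, 206.5], 'confidence': 0.85}
top measure {'point': [216.1, 301.2], 'confidence': 0.94}
top measure {'point': [245.7, 207.2], 'confidence': 0.16}
top gauge {'point': [259.7, 313.6], 'confidence': 0.95}
top nozzle {'point': [303.7, 301.2], 'confidence': 0.39}
top level {'point': [179.8, 408.8], 'confidence': 0.78}
{'fx': 493.3570399835757, 'fy': 493.3570399835757, 'cx': 320.23181865755924, 'cy': 238.91086607221442, 'camera_from_world': array([[-0.01994053, -0.99965854,  0.0168871 , -0.03511967],
       [-0.98103737,  0.01630655, -0.19313151,  0.52317745],
       [ 0.19279019, -0.02041802, -0.98102755,  1.11885789],
       [ 0.        ,  0.        ,  0.        ,  1.        ]])}
1.1
```

View pics/scene0.png

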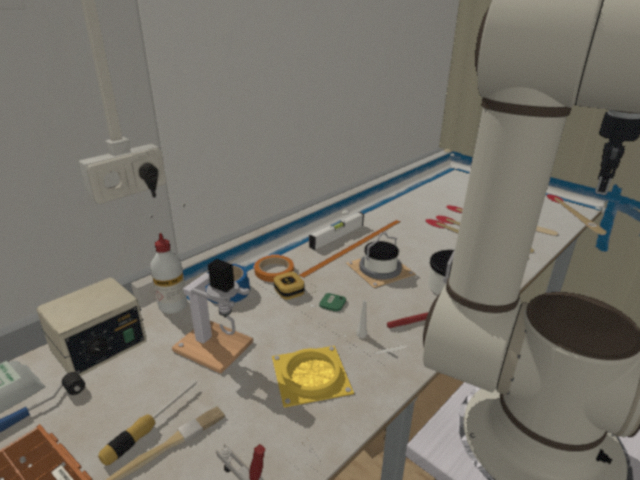

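View pics/top0.png

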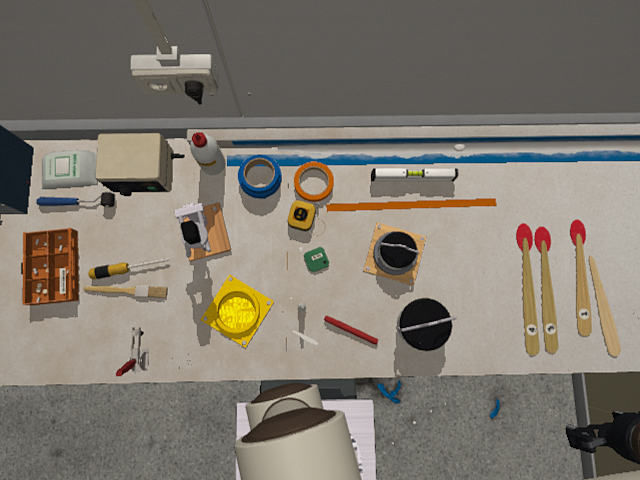

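The top view shows the right tub in its wooden-based ring at about (col 397, row 250), the larger look-alike at (425, 323), and the scale on its stand at (192, 231). Next I measure these.

```bash
cat > a.py <<'E'
from h import *
im=cv2.imread("pics/top0.png");d=np.load("top0.npy")
a=cv2.resize(im[180:280,160:250],None,fx=4.4,fy=4.4,interpolation=cv2.INTER_CUBIC)
b=cv2.resize(im[210:300,350:440],None,fx=4.4,fy=4.4,interpolation=cv2.INTER_CUBIC)
h=min(a.shape[0],b.shape[0]);cv2.imwrite("pics/c1.png",np.hstack([a[:h],b[:h]]))
im2=cv2.imread("pics/scene0.png")
a=cv2.resize(im2[250:380,170:260],None,fx=4,fy=4,interpolation=cv2.INTER_CUBIC)
b=cv2.resize(im2[220:290,340:430],None,fx=4,fy=4,interpolation=cv2.INTER_CUBIC)
b=np.vstack([b,np.zeros((a.shape[0]-b.shape[0],)+b.shape[1:],np.uint8)])
cv2.imwrite("pics/c2.png",np.hstack([a,b]))
k=bot.get_calibration("top");T=np.linalg.inv(k["camera_from_world"])
H,W=d.shape;c,r=np.meshgrid(np.arange(W),np.arange(H))
P=np.stack([(c-k["cx"])/k["fx"]*d,(r-k["cy"])/k["fy"]*d,d,np.ones_like(d)],-1)@T.T
np.save("topP.npy",P[...,:3])
P=P[...,:3]
def st(name,r0,r1,c0,c1,z0,z1):
    Q=P[r0:r1,c0:c1].reshape(-1,3);Q=Q[(Q[:,2]>z0)&(Q[:,2]<z1)]
    if len(Q)<4: print(name,len(Q));return
    xy=Q[:,:2].astype(np.float32);print(name,len(Q),Q.mean(0).round(4),cv2.minAreaRect(xy),Q[:,2].min().round(3),Q[:,2].max().round(3), cv2.minEnclosingCircle(xy))
st("grip top",200,260,170,215,.195,.23)
st("lid",225,280,365,430,.052,.066)
st("handle",225,280,365,430,.085,.13)
st("ring",220,290,355,435,.014,.022)
st("plate",220,290,355,435,.002,.010)
st("prongs",190,270,165,240,.14,.165)
st("standbase",190,270,165,240,.004,.02)
st("table",270,290,260,300,-.1,.1)
st("lid2",290,360,390,460,.05,.2)
E
python3 a.py
```

```text
grip top 269 [0.5147 0.227  0.2076] ((0.5159844160079956, 0.22879740595817566), (0.041565652936697006, 0.027248559519648552), 15.649287223815918) 0.196 0.213 ((0.5154992341995239, 0.22833451628684998), 0.02175799570977688)
lid 943 [ 0.4926 -0.2271  0.0616] ((0.49379315972328186, -0.2280101180076599), (0.08445804566144943, 0.08659373223781586), 43.262725830078125) 0.052 0.066 ((0.4945058226585388, -0.22753849625587463), 0.04400789737701416)
handle 60 [ 0.494  -0.2279  0.0963] ((0.49378323554992676, -0.22881190478801727), (0.0657358169555664, 0.0052204797975718975), 76.27777099609375) 0.085 0.11 ((0.4944648742675781, -0.22897833585739136), 0.03298530355095863)
ring 310 [ 0.4781 -0.2142  0.0182] ((0.488376259803772, -0.22425824403762817), (0.10711149126291275, 0.09295639395713806), 52.1058349609375) 0.014 0.022 ((0.4934622049331665, -0.2284683883190155), 0.05387740954756737)
plate 1786 [ 0.4891 -0.2263  0.0043] ((0.4909230172634125, -0.22909656167030334), (0.19959834218025208, 0.1729084551334381), 88.8865966796875) 0.002 0.01 ((0.4885733723640442, -0.22923606634140015), 0.12865355610847
[... 184 characters left out ...]
179547488689423), 0.061462610960006714)
standbase 1312 [0.5523 0.2214 0.0111] ((0.5623182058334351, 0.2461744248867035), (0.20180483162403107, 0.183580219745636), 0.5886533856391907) 0.004 0.019 ((0.5619143843650818, 0.24725589156150818), 0.13161757588386536)
table 797 [0.4334 0.0555 0.0005] ((0.4335888624191284, 0.0557975172996521), (0.09602751582860947, 0.04764993488788605), 88.9140396118164) -0.007 0.008 ((0.43372830748558044, 0.05569060146808624), 0.053282804787158966)
lid2 2202 [ 0.319  -0.2762  0.0816] ((0.31954148411750793, -0.27793169021606445), (0.11637533456087112, 0.11653159558773041), 80.07154083251953) 0.057 0.143 ((0.3212924003601074, -0.27740511298179626), 0.06183880195021629)
```

View pics/c1.png

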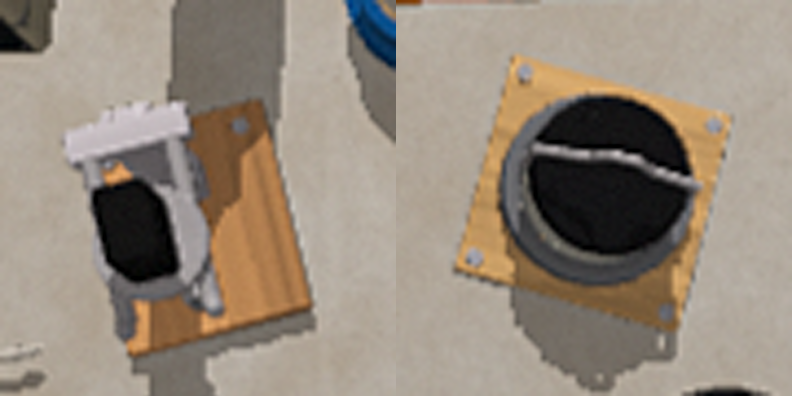

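View pics/c2.png

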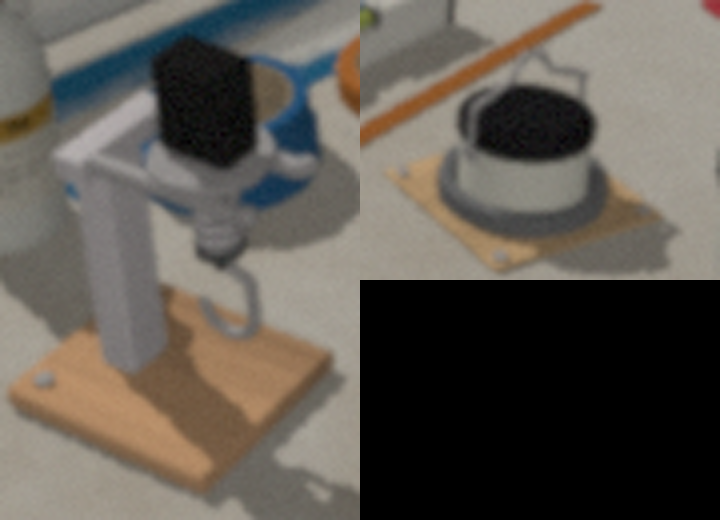

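```bash
cat >> h.py <<'E'
import json
from scipy.spatial.transform import Rotation as Ro
def R(yaw): return Ro.from_euler('xyz',[180,0,yaw],degrees=True).as_matrix()
def shift(c,t):
    """c,t=(x,y,z,yaw) commanded / target; tool down"""
    s=R(c[3]).T@(np.array(t[:3])-np.array(c[:3]))
    return dict(x=round(s[0],4),y=round(s[1],4),z=round(s[2],4),wz=round(c[3]-t[3],2))
def after(c,m):
    p=np.array(c[:3])+R(c[3])@np.array([m['x'],m['y'],m['z']]);return [*p.round(5),round(c[3]-m['wz'],3)]
E
python3 - <<'E'
from h import *
c=[.129,-.535,.242,13.567]
m=shift(c,(.516,.2285,.33,15));print(m,after(c,m),np.hypot(m['x'],m['y']))
E
```

```text
{'x': np.float64(0.5553), 'y': np.float64(-0.6514), 'z': np.float64(-0.088), 'wz': -1.43} [np.float64(0.516), np.float64(0.22849), np.float64(0.33), 14.997] 0.8559673183013473
```

play_rows([
  {"fingers": 1, "x": 0.012, "y": -0.014, "z": -0.02, "wz": 0},
  {"fingers": 1, "x": 0.035, "y": -0.041, "z": -0.04, "wz": 0},
  {"fingers": 1, "x": 0.06, "y": -0.07, "z": -0.06, "wz": 0},
  {"fingers": 0.2, "x": 0.085, "y": -0.1, "z": -0.088, "wz": -0.2},
  {"fingers": 0.2, "x": 0.11, "y": -0.129, "z": -0.088, "wz": -0.2},
  {"fingers": 0.2, "x": 0.136, "y": -0.159, "z": -0.088, "wz": -0.3},
  {"fingers": 0.2, "x": 0.162, "y": -0.19, "z": -0.088, "wz": -0.4},
  {"fingers": 0.2, "x": 0.188, "y": -0.22, "z": -0.088, "wz": -0.5},
  {"fingers": 0.2, "x": 0.214, "y": -0.25, "z": -0.088, "wz": -0.5},
  {"fingers": 0.2, "x": 0.24, "y": -0.281, "z": -0.088, "wz": -0.6},
  {"fingers": 0.2, "x": 0.266, "y": -0.312, "z": -0.088, "wz": -0.7},
  {"fingers": 0.2, "x": 0.292, "y": -0.342, "z": -0.088, "wz": -0.8},
  {"fingers": 0.2, "x": 0.318, "y": -0.373, "z": -0.088, "wz": -0.9},
  {"fingers": 0.2, "x": 0.344, "y": -0.404, "z": -0.088, "wz": -1},
  {"fingers": 0.2, "x": 0.37, "y": -0.434, "z": -0.088, "wz": -1.1},
  {"fingers": 0.2, "x": 0.396, "y": -0.464, "z": -0.088, "wz": -1.2},
  {"fingers": 0.2, "x": 0.422, "y": -0.495, "z": -0.088, "wz": -1.3},
  {"fingers": 0.2, "x": 0.448, "y": -0.525, "z": -0.088, "wz": -1.4},
  {"fingers": 0.2, "x": 0.47, "y": -0.551, "z": -0.088, "wz": -1.4},
  {"fingers": 0.2, "x": 0.485, "y": -0.569, "z": -0.088, "wz": -1.43},
])

```text
$.targets[0]: bad value
```

play_rows([
  {"fingers": 0.2, "x": 0.02, "y": -0.022, "z": 0},
  {"fingers": 0.2, "x": 0.04, "y": -0.045, "z": 0},
  {"fingers": 0.2, "x": 0.055, "y": -0.065, "z": 0},
  {"fingers": 0.2, "x": 0.066, "y": -0.079, "z": 0},
  {"fingers": 0.2, "x": 0.0723, "y": -0.0807, "z": 0},
  {"fingers": 0.2, "x": 0.0723, "y": -0.0807, "z": 0},
  {"fingers": 0.2, "x": 0.0723, "y": -0.0807, "z": 0},
  {"fingers": 0.2, "x": 0.0723, "y": -0.0807, "z": 0},
])

```text
$.targets[0]: bad value
```

Run:
```python
from h import *
c=[.129,-.535,.242,13.567]
c=after(c,dict(x=.485,y=-.569,z=-.088,wz=-1.43));c=after(c,dict(x=.0723,y=-.0807,z=0,wz=0));print(c)
o=bot.get_obs();print(o["ee_pos"],o["tcp_rot"],o["q"],o["time"])
k=bot.get_calibration("wrist");print(k)
im,d=bot.camera("wrist");cv2.imwrite("pics/w1.png",im);np.save("w1.npy",d)
im,d=bot.camera("top");cv2.imwrite("pics/t1.png",im)
```

```text
[np.float64(0.51594), np.float64(0.22856), np.float64(0.33), 14.997]
[ 0.12902618 -0.53465727  0.24229207] [ 1.79999470e+02 -2.53555157e-04  1.35674346e+01] [-7.64326311e+01  4.97959165e+00  1.00798389e+01  9.50997174e+01
  2.53555765e-04  8.99999343e+01] 1.1
{'fx': 371.64829954431775, 'fy': 371.64829954431775, 'cx': 321.6630572670598, 'cy': 244.26247379799443, 'camera_from_world': array([[ 2.35246325e-01, -9.71935751e-01,  2.50367064e-04,
        -5.50886111e-01],
       [-9.18242656e-01, -2.22166056e-01,  3.27830243e-01,
        -4.21106670e-02],
       [-3.18574310e-01, -7.73507577e-02, -9.44736614e-01,
         3.79721350e-01],
       [ 0.00000000e+00,  0.00000000e+00,  0.00000000e+00,
         1.00000000e+00]])}
```

View pics/w1.png

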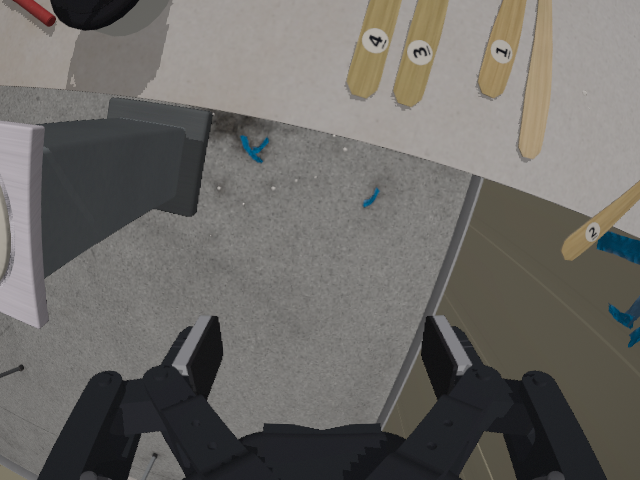

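The rows were refused, probably because every field is needed, so I'll send complete rows.

play_rows([
  {"fingers": 1.0, "x": 0.012, "y": -0.014, "z": -0.02, "wx": 0.0, "wy": 0.0, "wz": 0.0},
  {"fingers": 1.0, "x": 0.035, "y": -0.041, "z": -0.04, "wx": 0.0, "wy": 0.0, "wz": 0.0},
  {"fingers": 1.0, "x": 0.06, "y": -0.07, "z": -0.06, "wx": 0.0, "wy": 0.0, "wz": 0.0},
  {"fingers": 0.2, "x": 0.085, "y": -0.1, "z": -0.088, "wx": 0.0, "wy": 0.0, "wz": -0.2},
  {"fingers": 0.2, "x": 0.11, "y": -0.129, "z": -0.088, "wx": 0.0, "wy": 0.0, "wz": -0.2},
  {"fingers": 0.2, "x": 0.136, "y": -0.159, "z": -0.088, "wx": 0.0, "wy": 0.0, "wz": -0.3},
  {"fingers": 0.2, "x": 0.162, "y": -0.19, "z": -0.088, "wx": 0.0, "wy": 0.0, "wz": -0.4},
  {"fingers": 0.2, "x": 0.188, "y": -0.22, "z": -0.088, "wx": 0.0, "wy": 0.0, "wz": -0.5},
  {"fingers": 0.2, "x": 0.214, "y": -0.25, "z": -0.088, "wx": 0.0, "wy": 0.0, "wz": -0.5},
  {"fingers": 0.2, "x": 0.24, "y": -0.281, "z": -0.088, "wx": 0.0, "wy": 0.0, "wz": -0.6},
  {"fingers": 0.2, "x": 0.266, "y": -0.312, "z": -0.088, "wx": 0.0, "wy": 0.0, "wz": -0.7},
  {"fingers": 0.2, "x": 0.292, "y": -0.342, "z": -0.088, "wx": 0.0, "wy": 0.0, "wz": -0.8},
  {"fingers": 0.2, "x": 0.318, "y": -0.373, "z": -0.088, "wx": 0.0, "wy": 0.0, "wz": -0.9},
  {"fingers": 0.2, "x": 0.344, "y": -0.404, "z": -0.088, "wx": 0.0, "wy": 0.0, "wz": -1.0},
  {"fingers": 0.2, "x": 0.37, "y": -0.434, "z": -0.088, "wx": 0.0, "wy": 0.0, "wz": -1.1},
  {"fingers": 0.2, "x": 0.396, "y": -0.464, "z": -0.088, "wx": 0.0, "wy": 0.0, "wz": -1.2},
  {"fingers": 0.2, "x": 0.422, "y": -0.495, "z": -0.088, "wx": 0.0, "wy": 0.0, "wz": -1.3},
  {"fingers": 0.2, "x": 0.448, "y": -0.525, "z": -0.088, "wx": 0.0, "wy": 0.0, "wz": -1.4},
  {"fingers": 0.2, "x": 0.47, "y": -0.551, "z": -0.088, "wx": 0.0, "wy": 0.0, "wz": -1.4},
  {"fingers": 0.2, "x": 0.485, "y": -0.569, "z": -0.088, "wx": 0.0, "wy": 0.0, "wz": -1.43},
], grip_force=60)

```text
time: 2.87
ee_pos: [0.4688, 0.1317, 0.3297]
tcp_rot: [-179.8, 0.0, 15.6]
wrist_force: [1.1, -0.9, 0.1]
opening: 0.0512
```

play_rows([
  {"fingers": 0.2, "x": 0.02, "y": -0.022, "z": 0, "wx": 0, "wy": 0, "wz": 0},
  {"fingers": 0.2, "x": 0.04, "y": -0.045, "z": 0, "wx": 0, "wy": 0, "wz": 0},
  {"fingers": 0.2, "x": 0.06, "y": -0.067, "z": 0, "wx": 0, "wy": 0, "wz": 0},
  {"fingers": 0.2, "x": 0.0723, "y": -0.0807, "z": 0, "wx": 0, "wy": 0, "wz": 0},
  {"fingers": 0.2, "x": 0.0723, "y": -0.0807, "z": 0, "wx": 0, "wy": 0, "wz": 0},
  {"fingers": 0.2, "x": 0.0723, "y": -0.0807, "z": 0, "wx": 0, "wy": 0, "wz": 0},
])

```text
time: 3.37
ee_pos: [0.5292, 0.1892, 0.3298]
tcp_rot: [-178.2, 0.1, 18.8]
wrist_force: [-0.6, -0.2, -0.6]
opening: 0.0513
```

Run:
```python
from h import *
o=bot.get_obs();print(o["ee_pos"],o["tcp_rot"],o["q"],o["time"])
k=bot.get_calibration("wrist");T=np.linalg.inv(k["camera_from_world"]);print(T)
im,d=bot.camera("wrist");cv2.imwrite("pics/w2.png",im);np.save("w2.npy",d);np.save("w2T.npy",T)
```

```text
[0.52917387 0.18915524 0.3297771 ] [-1.78165593e+02  1.25693385e-01  1.88345864e+01] [ 18.77539529   9.98128119  25.57056329 105.71687115   1.83427655
 179.94077866] 3.3667
[[ 0.32321315 -0.88991088 -0.32185694  0.61151286]
 [-0.94579253 -0.31519391 -0.07828972  0.21196497]
 [-0.03177647  0.32971416 -0.94354588  0.45993722]
 [ 0.          0.          0.          1.        ]]
```

View pics/w2.png

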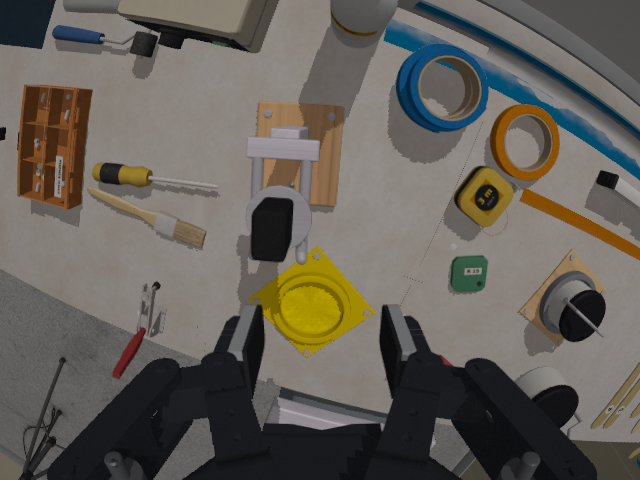

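Joint 6 is at its limit, so I'll use the half-turned grasp (tool yaw about 195°).

play_rows([
  {"fingers": 0.2, "x": 0, "y": 0, "z": 0, "wx": 0, "wy": 0, "wz": -7},
  {"fingers": 0.2, "x": 0, "y": 0, "z": 0, "wx": 0, "wy": 0, "wz": -14},
  {"fingers": 0.2, "x": 0, "y": 0, "z": 0, "wx": 0, "wy": 0, "wz": -21},
  {"fingers": 0.2, "x": 0, "y": 0, "z": 0, "wx": 0, "wy": 0, "wz": -28},
  {"fingers": 0.2, "x": 0, "y": 0, "z": 0, "wx": 0, "wy": 0, "wz": -35},
  {"fingers": 0.2, "x": 0, "y": 0, "z": 0, "wx": 0, "wy": 0, "wz": -42},
  {"fingers": 0.2, "x": 0, "y": 0, "z": 0, "wx": 0, "wy": 0, "wz": -49},
  {"fingers": 0.2, "x": 0, "y": 0, "z": 0, "wx": 0, "wy": 0, "wz": -56},
  {"fingers": 0.2, "x": 0, "y": 0, "z": 0, "wx": 0, "wy": 0, "wz": -63},
  {"fingers": 0.2, "x": 0, "y": 0, "z": 0, "wx": 0, "wy": 0, "wz": -70},
  {"fingers": 0.2, "x": 0, "y": 0, "z": 0, "wx": 0, "wy": 0, "wz": -77},
  {"fingers": 0.2, "x": 0, "y": 0, "z": 0, "wx": 0, "wy": 0, "wz": -84},
  {"fingers": 0.2, "x": 0, "y": 0, "z": 0, "wx": 0, "wy": 0, "wz": -91},
  {"fingers": 0.2, "x": 0, "y": 0, "z": 0, "wx": 0, "wy": 0, "wz": -98},
  {"fingers": 0.2, "x": 0, "y": 0, "z": 0, "wx": 0, "wy": 0, "wz": -100},
])

```text
time: 4.67
ee_pos: [0.5281, 0.1879, 0.3313]
tcp_rot: [179.7, -1.8, 119.2]
wrist_force: [-0.2, 0.1, 0.2]
opening: 0.0513
```

```bash
cat >> h.py <<'E'
def gshift(p,rpy,tp,trpy):
    A=Ro.from_euler('xyz',rpy,degrees=True);B=Ro.from_euler('xyz',trpy,degrees=True)
    return A.inv().apply(np.array(tp)-np.array(p)).round(4),np.degrees((A.inv()*B).as_rotvec()).round(2)
def wristcloud(d,k,T):
    H,W=d.shape;c,r=np.meshgrid(np.arange(W),np.arange(H))
    u=(c-k["cx"]);v=(r-k["cy"]);rr=np.hypot(u,v);th=rr/k["fx"]
    s=np.tan(th)/np.maximum(rr,1e-9)
    P=np.stack([u*s*d,v*s*d,d,np.ones_like(d)],-1)@T.T
    P=P[...,:3].copy();P[d<=0]=np.nan;return P
E
python3 - <<'E'
from h import *
o=bot.get_obs();print(o["ee_pos"],o["tcp_rot"],o["q"])
print(gshift(o["ee_pos"],o["tcp_rot"],(.516,.2287,.33),(180,0,195)))
k=bot.get_calibration("wrist");T=np.load("w2T.npy");d=np.load("w2.npy");P=wristcloud(d,k,T)
def st(name,r0,r1,c0,c1,z0,z1):
    Q=P[r0:r1,c0:c1].reshape(-1,3);Q=Q[(Q[:,2]>z0)&(Q[:,2]<z1)]
    if len(Q)<4: print(name,len(Q));return
    xy=Q[:,:2].astype(np.float32);print(name,len(Q),Q.mean(0).round(4),cv2.minAreaRect(xy),Q[:,2].min().round(3),Q[:,2].max().round(3),cv2.minEnclosingCircle(xy))
st("gripTop",190,265,240,300,.200,.22)
st("collar",170,270,240,320,.153,.163)
st("prong",150,270,240,320,.147,.157)
st("lid",270,360,500,640,.055,.066)
st("handle",270,360,500,640,.085,.12)
st("ring",250,360,500,640,.015,.021)
print(P[100:300:20,275].round(3))
E
```

```text
[0.52813738 0.18786518 0.33134201] [179.66892558  -1.78289444 119.16829107] [ 18.69485857   9.71706717  25.45114157 105.73255306   1.81336295
  79.5317431 ]
(array([0.0415, 0.0093, 0.0027]), array([  1.46,  -1.3 , -75.83]))
gripTop 1867 [0.5198 0.2296 0.207 ] ((0.5181354284286499, 0.22998876869678497), (0.04000270366668701, 0.027432695031166077), 12.648011207580566) 0.2 0.21 ((0.5178287625312805, 0.22943595051765442), 0.02233714982867241)
collar 1520 [0.5258 0.2249 0.1567] ((0.5121445059776306, 0.2280375212430954), (0.06926042586565018, 0.05686512589454651), 13.299348831176758) 0.153 0.163 ((0.5085114240646362, 0.22703438997268677), 0.038522060960531235)
prong 2718 [0.5417 0.2309 0.1524] ((0.5255157947540283, 0.22968322038650513), (0.1021558865904808, 0.061824921518564224), 17.065013885498047) 0.147 0.157 ((0.5279014706611633, 0.229508176445961), 0.05734275281429291)
lid 1547 [ 0.4975 -0.2214  0.06  ] ((0.4965316355228424, -0.22620388865470886), (0.08515043556690216, 0.08667932450771332), 9.395591735839844) 0.055 0.066 ((0.4965016543865204, -0.22491192817687988), 0.045058149844408035)
handle 89 [ 0.4988 -0.2151  0.0961] ((0.4987170100212097, -0.2165605127811432), (0.03716789931058884, 0.005547314882278442), 76.53515625) 0.085 0.107 ((0.4976820945739746, -0.2163127064704895), 0.018699241802096367)
ring 647 [ 0.5021 -0.2011  0.017 ] ((0.4997192621231079, -0.21211771667003632), (0.07848763465881348, 0.10779092460870743), 75.68281555175781) 0.015 0.021 ((0.4959721267223358, -0.22585365176200867), 0.054396677762269974)
[[ 0.612  0.288 -0.001]
 [ 0.589  0.278  0.012]
 [ 0.58   0.253  0.15 ]
 [ 0.542  0.263  0.01 ]
 [ 0.518  0.256  0.01 ]
 [ 0.537  0.235  0.175]
 [ 0.532  0.228  0.208]
 [ 0.517  0.224  0.207]
 [ 0.502  0.22   0.207]
 [ 0.386  0.217  0.004]]
```

play_rows([
  {"fingers": 0.2, "x": 0.01, "y": 0.002, "z": 0.001, "wx": 0.2, "wy": -0.2, "wz": -7},
  {"fingers": 0.2, "x": 0.02, "y": 0.004, "z": 0.001, "wx": 0.3, "wy": -0.3, "wz": -14},
  {"fingers": 0.2, "x": 0.03, "y": 0.006, "z": 0.002, "wx": 0.4, "wy": -0.4, "wz": -21},
  {"fingers": 0.2, "x": 0.0426, "y": 0.008, "z": 0.0027, "wx": 0.5, "wy": -0.5, "wz": -28},
  {"fingers": 0.2, "x": 0.0426, "y": 0.008, "z": 0.0027, "wx": 0.7, "wy": -0.6, "wz": -35},
  {"fingers": 0.2, "x": 0.0426, "y": 0.008, "z": 0.0027, "wx": 0.8, "wy": -0.7, "wz": -42},
  {"fingers": 0.2, "x": 0.0426, "y": 0.008, "z": 0.0027, "wx": 0.9, "wy": -0.8, "wz": -49},
  {"fingers": 0.2, "x": 0.0426, "y": 0.008, "z": 0.0027, "wx": 1.1, "wy": -1.0, "wz": -56},
  {"fingers": 0.2, "x": 0.0426, "y": 0.008, "z": 0.0027, "wx": 1.3, "wy": -1.1, "wz": -63},
  {"fingers": 0.2, "x": 0.0426, "y": 0.008, "z": 0.0027, "wx": 1.4, "wy": -1.2, "wz": -70},
  {"fingers": 0.2, "x": 0.0426, "y": 0.008, "z": 0.0027, "wx": 1.46, "wy": -1.3, "wz": -75.3},
  {"fingers": 0.2, "x": 0.0426, "y": 0.008, "z": 0.0027, "wx": 1.46, "wy": -1.3, "wz": -75.3},
  {"fingers": 0.2, "x": 0.0426, "y": 0.008, "z": 0.0027, "wx": 1.46, "wy": -1.3, "wz": -75.3},
])

```text
time: 5.75
ee_pos: [0.5149, 0.2293, 0.3299]
tcp_rot: [180.0, -0.0, -166.1]
wrist_force: [0.4, -0.7, 0.7]
opening: 0.0509
```

```bash
cat > b.py <<'E'
from h import *
o=bot.get_obs();print(o["ee_pos"],o["tcp_rot"],o["q"],o["time"])
k=bot.get_calibration("wrist");T=np.linalg.inv(k["camera_from_world"])
im,d=bot.camera("wrist");cv2.imwrite("pics/w3.png",im);P=wristcloud(d,k,T);np.save("w3P.npy",P)
def st(name,z0,z1,cx,cy,rad):
    Q=P.reshape(-1,3);Q=Q[(Q[:,2]>z0)&(Q[:,2]<z1)&(np.hypot(Q[:,0]-cx,Q[:,1]-cy)<rad)]
    if len(Q)<4: print(name,len(Q));return
    xy=Q[:,:2].astype(np.float32);print(name,len(Q),Q.mean(0).round(4),cv2.minAreaRect(xy),Q[:,2].min().round(3),Q[:,2].max().round(3),cv2.minEnclosingCircle(xy))
st("grip",.2,.215,.517,.229,.04)
st("collar",.153,.164,.517,.229,.04)
st("prong+bar",.147,.157,.54,.235,.08)
E
python3 b.py
```

```text
[0.51485162 0.22929922 0.32988348] [ 1.79992961e+02 -2.69097601e-02 -1.66099521e+02] [2.40010707e+01 1.01364687e+01 2.57779691e+01 1.05666759e+02
 1.16492789e-02 1.01005908e+01] 5.75
grip 1885 [0.5155 0.2291 0.2071] ((0.5165714025497437, 0.22908218204975128), (0.039274971932172775, 0.026616495102643967), 14.776945114135742) 0.2 0.21 ((0.5169158577919006, 0.22977100312709808), 0.021965548396110535)
collar 1651 [0.5101 0.2282 0.1567] ((0.5114808082580566, 0.22848033905029297), (0.05854611098766327, 0.05734347552061081), 13.897658348083496) 0.153 0.164 ((0.5106616616249084, 0.22777576744556427), 0.03459900990128517)
prong+bar 3527 [0.5354 0.235  0.1522] ((0.5296437740325928, 0.2336672842502594), (0.11099347472190857, 0.0620768778026104), 14.356234550476074) 0.147 0.157 ((0.5310465097427368, 0.2331039160490036), 0.06139219179749489)
```

View pics/w3.png

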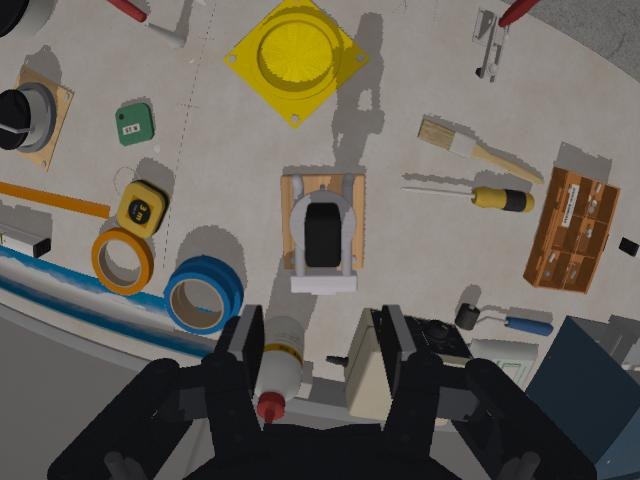

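The wrist view shows the scale between the prongs at about (322, 235). It measures at (0.5166, 0.2291), yaw 14.4°, so I descend.

play_rows([
  {"fingers": 0.2, "x": -0.0016, "y": -0.0006, "z": 0.025, "wx": 0, "wy": 0, "wz": -0.5},
  {"fingers": 0.2, "x": -0.0016, "y": -0.0006, "z": 0.055, "wx": 0, "wy": 0, "wz": -0.5},
  {"fingers": 0.2, "x": -0.0016, "y": -0.0006, "z": 0.085, "wx": 0, "wy": 0, "wz": -0.5},
  {"fingers": 0.2, "x": -0.0016, "y": -0.0006, "z": 0.11, "wx": 0, "wy": 0, "wz": -0.5},
  {"fingers": 0.2, "x": -0.0016, "y": -0.0006, "z": 0.13, "wx": 0, "wy": 0, "wz": -0.5},
  {"fingers": 0.2, "x": -0.0016, "y": -0.0006, "z": 0.142, "wx": 0, "wy": 0, "wz": -0.5},
  {"fingers": 0.2, "x": -0.0016, "y": -0.0006, "z": 0.148, "wx": 0, "wy": 0, "wz": -0.5},
  {"fingers": 0.2, "x": -0.0016, "y": -0.0006, "z": 0.148, "wx": 0, "wy": 0, "wz": -0.5},
  {"fingers": 0.2, "x": -0.0016, "y": -0.0006, "z": 0.148, "wx": 0, "wy": 0, "wz": -0.5},
])

```text
time: 6.55
ee_pos: [0.517, 0.2295, 0.1819]
tcp_rot: [180.0, -0.0, -165.5]
wrist_force: [0.2, 0.4, 0.6]
opening: 0.0512
```

Run:
```python
from h import *
o=bot.get_obs();print(o["ee_pos"],o["tcp_rot"],o["wrist_force"],o["time"])
im,d=bot.camera("wrist");cv2.imwrite("pics/w4.png",im[150:480])
```

```text
[0.51697171 0.22954805 0.18190698] [ 1.79993992e+02 -4.23832336e-02 -1.65474389e+02] [0.1849932  0.42049902 0.60059993] 6.55
```

View pics/w4.png

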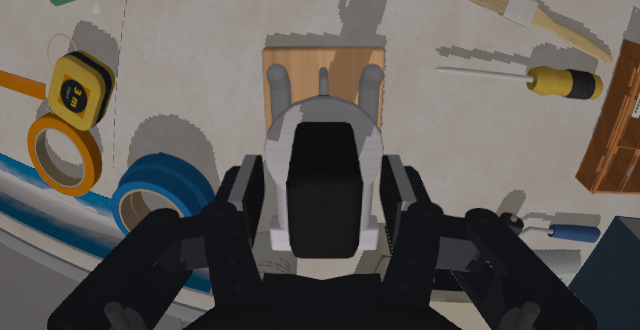

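The block sits between the pads, so I close and lift 30 mm.

play_rows([
  {"fingers": -1, "x": 0, "y": 0, "z": 0, "wx": 0, "wy": 0, "wz": 0},
  {"fingers": -1, "x": 0, "y": 0, "z": 0, "wx": 0, "wy": 0, "wz": 0},
  {"fingers": -1, "x": 0, "y": 0, "z": 0, "wx": 0, "wy": 0, "wz": 0},
  {"fingers": -1, "x": 0, "y": 0, "z": 0, "wx": 0, "wy": 0, "wz": 0},
  {"fingers": -1, "x": 0, "y": 0, "z": 0, "wx": 0, "wy": 0, "wz": 0},
  {"fingers": -1, "x": 0, "y": 0, "z": 0, "wx": 0, "wy": 0, "wz": 0},
  {"fingers": -1, "x": 0, "y": 0, "z": 0, "wx": 0, "wy": 0, "wz": 0},
  {"fingers": -1, "x": 0, "y": 0, "z": -0.004, "wx": 0, "wy": 0, "wz": 0},
  {"fingers": -1, "x": 0, "y": 0, "z": -0.01, "wx": 0, "wy": 0, "wz": 0},
  {"fingers": -1, "x": 0, "y": 0, "z": -0.018, "wx": 0, "wy": 0, "wz": 0},
  {"fingers": -1, "x": 0, "y": 0, "z": -0.026, "wx": 0, "wy": 0, "wz": 0},
  {"fingers": -1, "x": 0, "y": 0, "z": -0.03, "wx": 0, "wy": 0, "wz": 0},
  {"fingers": -1, "x": 0, "y": 0, "z": -0.03, "wx": 0, "wy": 0, "wz": 0},
], grip_force=70)

```text
time: 7.68
ee_pos: [0.5174, 0.2298, 0.2127]
tcp_rot: [180.0, 0.0, -165.4]
wrist_force: [0.2, -0.2, -1.6]
opening: 0.0252
```

Run:
```python
from h import *
o=bot.get_obs();print(o["ee_pos"],o["tcp_rot"],o["wrist_force"],o["opening"],o["time"])
im,d=bot.camera("scene");cv2.imwrite("pics/s5.png",cv2.resize(im[220:400,150:310],None,fx=3,fy=3))
```

```text
[0.51740638 0.22983255 0.21267109] [ 1.79980499e+02  3.51725688e-02 -1.65399842e+02] [ 0.20759862 -0.23690027 -1.57200511] 0.0252337475874324 7.6833
```

View pics/s5.png

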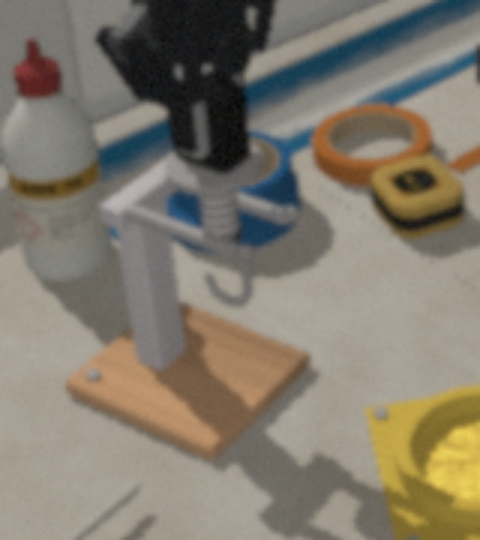

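Run:
```python
from h import *
p=[.5174,.2298,.2127];rp=[180,0,194.6]
print(gshift(p,rp,(.4206,.2048,.2127),(180,0,194.6)))
print(gshift(p,rp,(.4455,-.216,.272),(180,0,166)))
```

```text
(array([0.1   , 0.0002, 0.    ]), array([0., 0., 0.]))
(array([ 0.182 , -0.4133, -0.0593]), array([ 0. , -0. , 28.6]))
```

play_rows([
  {"fingers": -1, "x": 0.008, "y": 0, "z": 0, "wx": 0, "wy": 0, "wz": 0},
  {"fingers": -1, "x": 0.025, "y": 0, "z": 0, "wx": 0, "wy": 0, "wz": 0},
  {"fingers": -1, "x": 0.045, "y": 0, "z": 0, "wx": 0, "wy": 0, "wz": 0},
  {"fingers": -1, "x": 0.068, "y": 0, "z": 0, "wx": 0, "wy": 0, "wz": 0},
  {"fingers": -1, "x": 0.09, "y": 0, "z": -0.002, "wx": 0, "wy": 0, "wz": 0},
  {"fingers": -1, "x": 0.106, "y": -0.006, "z": -0.012, "wx": 0, "wy": 0, "wz": 0},
  {"fingers": -1, "x": 0.115, "y": -0.022, "z": -0.027, "wx": 0, "wy": 0, "wz": 1},
  {"fingers": -1, "x": 0.12, "y": -0.046, "z": -0.042, "wx": 0, "wy": 0, "wz": 3},
  {"fingers": -1, "x": 0.126, "y": -0.075, "z": -0.055, "wx": 0, "wy": 0, "wz": 5},
  {"fingers": -1, "x": 0.132, "y": -0.108, "z": -0.0593, "wx": 0, "wy": 0, "wz": 7.5},
  {"fingers": -1, "x": 0.138, "y": -0.142, "z": -0.0593, "wx": 0, "wy": 0, "wz": 10},
  {"fingers": -1, "x": 0.144, "y": -0.177, "z": -0.0593, "wx": 0, "wy": 0, "wz": 12.5},
  {"fingers": -1, "x": 0.15, "y": -0.212, "z": -0.0593, "wx": 0, "wy": 0, "wz": 15},
  {"fingers": -1, "x": 0.156, "y": -0.247, "z": -0.0593, "wx": 0, "wy": 0, "wz": 17.5},
  {"fingers": -1, "x": 0.162, "y": -0.282, "z": -0.0593, "wx": 0, "wy": 0, "wz": 20},
  {"fingers": -1, "x": 0.168, "y": -0.316, "z": -0.0593, "wx": 0, "wy": 0, "wz": 22.5},
  {"fingers": -1, "x": 0.174, "y": -0.348, "z": -0.0593, "wx": 0, "wy": 0, "wz": 25},
  {"fingers": -1, "x": 0.178, "y": -0.376, "z": -0.0593, "wx": 0, "wy": 0, "wz": 27},
  {"fingers": -1, "x": 0.181, "y": -0.398, "z": -0.0593, "wx": 0, "wy": 0, "wz": 28.6},
  {"fingers": -1, "x": 0.182, "y": -0.4133, "z": -0.0593, "wx": 0, "wy": 0, "wz": 28.6},
])

```text
time: 9.4
ee_pos: [0.4443, -0.218, 0.27]
tcp_rot: [-180.0, -0.1, 165.8]
wrist_force: [-0.7, 0.7, -1.5]
opening: 0.0252
```

play_rows([
  {"fingers": -1, "x": 0, "y": 0, "z": 0, "wx": 0, "wy": 0, "wz": 0},
  {"fingers": -1, "x": 0, "y": 0, "z": 0, "wx": 0, "wy": 0, "wz": 0},
  {"fingers": -1, "x": 0, "y": 0, "z": 0, "wx": 0, "wy": 0, "wz": 0},
])

```text
time: 9.65
ee_pos: [0.4446, -0.2156, 0.2705]
tcp_rot: [-180.0, -0.1, 166.0]
wrist_force: [0.7, -0.9, -1.0]
opening: 0.0253
```

Run:
```python
from h import *
o=bot.get_obs();print(o["ee_pos"],o["tcp_rot"],o["wrist_force"],o["opening"],o["time"])
k=bot.get_calibration("wrist");T=np.linalg.inv(k["camera_from_world"])
im,d=bot.camera("wrist");cv2.imwrite("pics/w6.png",im);P=wristcloud(d,k,T);np.save("w6P.npy",P)
im,d=bot.camera("scene");cv2.imwrite("pics/s6.png",im);np.save("s6.npy",d)
im,d=bot.camera("top");cv2.imwrite("pics/t6.png",im)
im=cv2.imread("pics/s6.png");cv2.imwrite("pics/s6c.png",cv2.resize(im[100:300,310:470],None,fx=3,fy=3))
```

```text
[ 0.44464585 -0.21556075  0.27048254] [-1.79989606e+02 -1.02858769e-01  1.66004960e+02] [ 0.73697881 -0.93789643 -0.96881698] 0.025310599499090265 9.65
```

View pics/w6.png

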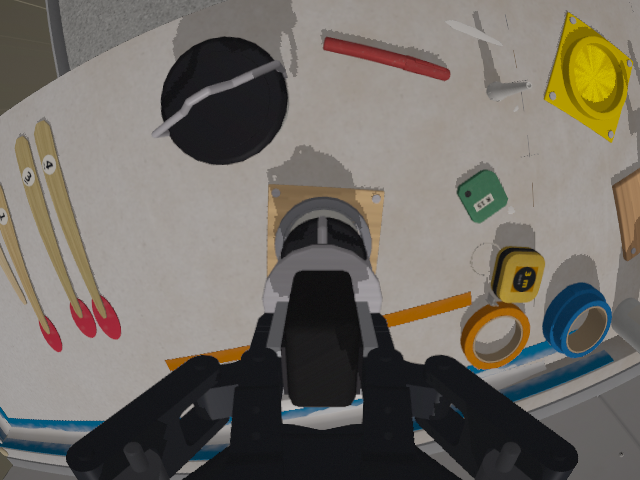

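View pics/s6c.png

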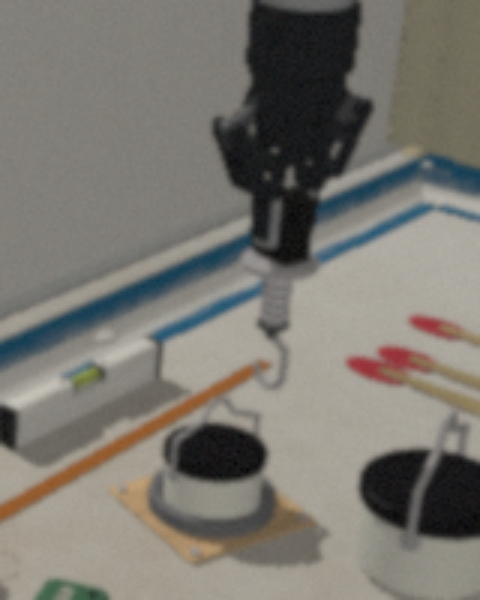

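Run:
```python
from h import *
# plate from top0 by colour
im=cv2.imread("pics/top0.png");hsv=cv2.cvtColor(im,cv2.COLOR_BGR2HSV)
m=((hsv[...,0]<25)&(hsv[...,0]>8)&(hsv[...,1]>60)).astype(np.uint8)
m[:220]=0;m[292:]=0;m[:,:358]=0;m[:,432:]=0
n,l,s,_=cv2.connectedComponentsWithStats(m)
pts=np.argwhere(m>0)
hull=cv2.convexHull(pts[:,::-1].astype(np.float32))[:,0]
W=np.array([ray("top",r,c,.004)[:2] for c,r in hull]).astype(np.float32)
print("plate top",cv2.minAreaRect(W))
# handle in top0: bright pixels over lid
P=np.load("topP.npy")
g=cv2.cvtColor(im,cv2.COLOR_BGR2GRAY)
# handle pts w6
for nm,P in(("top0",P),("w6",np.load("w6P.npy"))):
    Q=P.reshape(-1,3)
    def sel(z0,z1,r): return Q[(Q[:,2]>z0)&(Q[:,2]<z1)&(np.hypot(Q[:,0]-.494,Q[:,1]+.228)<r)]
    for n_,a in (("lid",(.053,.066,.05)),("handle",(.08,.115,.05)),("kink",(.098,.112,.05)),("ring",(.015,.021,.06))):
        q=sel(*a)
        if len(q)<5: print(nm,n_,len(q));continue
        f=cv2.fitLine(q[:,:2].astype(np.float32),cv2.DIST_HUBER,0,.01,.01).ravel()
        print(nm,n_,len(q),q.mean(0).round(4),cv2.minAreaRect(q[:,:2].astype(np.float32)),"dir",np.degrees(np.arctan2(f[1],f[0])).round(1),cv2.minEnclosingCircle(q[:,:2].astype(np.float32)))
P=np.load("w6P.npy")
for rc in ((186,274),(196,382),(290,269)):
    print(rc,P[rc[0]+2,rc[1]+(2 if rc[1]<300 else -2)])
for q in ("tub","dock","tub_handle","hook_seat"):
    print(q,[ (x['point'],x['confidence']) for x in bot.place_of(q,"scene")[:2]])
```

```text
plate top ((0.4930005967617035, -0.22789733111858368), (0.12872684001922607, 0.12973394989967346), 72.65472412109375)
top0 lid 941 [ 0.4926 -0.2271  0.0616] ((0.49373841285705566, -0.22813168168067932), (0.0842953622341156, 0.08650785684585571), 44.177181243896484) dir -16.1 ((0.4945058226585388, -0.22753849625587463), 0.04400789737701416)
top0 handle 82 [ 0.4945 -0.2263  0.0927] ((0.4941726326942444, -0.2279798537492752), (0.09009450674057007, 0.005354027263820171), 75.69265747070312) dir 75.6 ((0.4932342767715454, -0.22774052619934082), 0.04514732584357262)
top0 kink 24 [ 0.494  -0.2271  0.1057] ((0.4943307340145111, -0.2271580994129181), (0.024161430075764656, 0.004627447109669447), 74.20210266113281) dir 69.5 ((0.4935774803161621, -0.22694498300552368), 0.01227733213454485)
top0 ring 275 [ 0.4782 -0.2143  0.0181] ((0.488376259803772, -0.22425824403762817), (0.10711149126291275, 0.09295639395713806), 52.1058349609375) dir 49.4 ((0.4934622049331665, -0.2284683883190155), 0.05387740954756737)
w6 lid 1779 [ 0.4716 -0.2198  0.0596] ((0.4741392731666565, -0.22118264436721802), (0.09102880209684372, 0.04232543334364891), 75.36201477050781) dir 73.9 ((0.494333416223526, -0.22645708918571472), 0.04561533033847809)
w6 handle 0
w6 kink 0
w6 ring 1330 [ 0.4657 -0.2213  0.0167] ((0.4753933548927307, -0.22279977798461914), (0.10719688981771469, 0.06679774075746536), 76.05573272705078) dir 82.5 ((0.4936850666999817, -0.22731897234916687), 0.05385053530335426)
(186, 274) [ 0.42129913 -0.26132943  0.00520732]
(196, 382) [ 0.45933783 -0.1539518   0.00481248]
(290, 269) [ 0.43313665 -0.23775305  0.24463785]
tub [([290.0, 452.9], 0.91), ([269.9, 379.7], 0.63)]
dock [([265.4, 378.8], 0.77), ([373.4, 312.9], 0.56)]
tub_handle [([235.7, 381.7], 0.78), ([238.4, 461.2], 0.64)]
hook_seat [([227.3, 399.8], 0.51)]
```

Run:
```python
from h import *
im=cv2.imread("pics/s6.png");x0,y0,f=350,200,7
c=cv2.resize(im[y0:y0+80,x0:x0+90],None,fx=f,fy=f,interpolation=cv2.INTER_CUBIC)
def mark(p,col):
    r,q=proj("scene",p);print(p,r,q)
    cv2.drawMarker(c,(int((q-x0+.5)*f),int((r-y0+.5)*f)),col,cv2.MARKER_CROSS,16,1)
o=bot.get_obs()["ee_pos"];print(o)
ux=np.array([np.cos(np.radians(-14)),np.sin(np.radians(-14)),0])
s=o+[0,0,-.126]
mark(s+[0,0,-.003],(0,0,255))   # bend wire centre
mark(s+ux*.0145+[0,0,.009],(0,255,0)) # tip
mark(s-ux*.016+[0,0,.015],(255,0,0))
h=np.array([.494,-.2275,.1015+.0025]);mark(h,(0,0,255))
for s_ in(.038,-.038):
    mark(np.array([.494-s_*np.sin(np.radians(-16)),-.2275+s_*np.cos(np.radians(-16)),.09]),(255,255,0))
cv2.imwrite("pics/s6z.png",c)
```

```text
[ 0.44512692 -0.21572757  0.27086202]
[ 0.44512692 -0.21572757  0.14186202] 226.66905616213117 399.0167327257476
[ 0.45919621 -0.21923544  0.15386202] 219.69077888737922 395.40783155114707
[ 0.42960219 -0.21185682  0.15986202] 222.43794582820365 404.3588538741582
[ 0.494  -0.2275  0.104 ] 232.3516915230694 383.9296744488841
[ 0.50447422 -0.19097206  0.09      ] 241.0313155995879 370.9507522836891
[ 0.48352578 -0.26402794  0.09      ] 233.7860672204849 395.6759594366875
```

View pics/s6z.png

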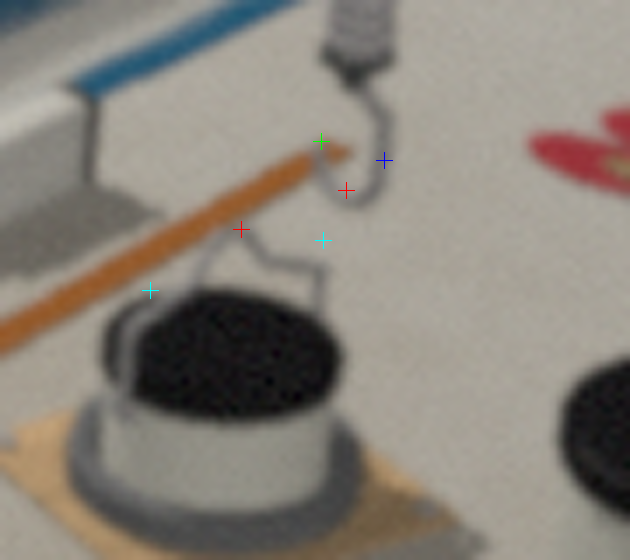

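Run:
```python
from h import *
o=bot.get_obs();print(gshift([.4448,-.2156,.2705],[180,0,166],(.446,-.2137,.2055),(180,0,164)))
```

```text
(array([-0.0007,  0.0021,  0.065 ]), array([ 0., -0.,  2.]))
```

play_rows([
  {"fingers": -1, "x": -0.0007, "y": 0.002, "z": 0.006, "wx": 0, "wy": 0, "wz": 1},
  {"fingers": -1, "x": -0.0007, "y": 0.002, "z": 0.018, "wx": 0, "wy": 0, "wz": 2},
  {"fingers": -1, "x": -0.0007, "y": 0.002, "z": 0.032, "wx": 0, "wy": 0, "wz": 2},
  {"fingers": -1, "x": -0.0007, "y": 0.002, "z": 0.046, "wx": 0, "wy": 0, "wz": 2},
  {"fingers": -1, "x": -0.0007, "y": 0.002, "z": 0.057, "wx": 0, "wy": 0, "wz": 2},
  {"fingers": -1, "x": -0.0007, "y": 0.002, "z": 0.063, "wx": 0, "wy": 0, "wz": 2},
  {"fingers": -1, "x": -0.0007, "y": 0.002, "z": 0.065, "wx": 0, "wy": 0, "wz": 2},
  {"fingers": -1, "x": -0.0007, "y": 0.002, "z": 0.065, "wx": 0, "wy": 0, "wz": 2},
  {"fingers": -1, "x": -0.0007, "y": 0.002, "z": 0.065, "wx": 0, "wy": 0, "wz": 2},
])

```text
time: 10.75
ee_pos: [0.4463, -0.2145, 0.2063]
tcp_rot: [-180.0, -0.0, 164.0]
wrist_force: [0.2, 0.5, -2.0]
opening: 0.0251
```

```bash
cat > v.py <<'E'
import sys
from h import *
tag=sys.argv[1]
o=bot.get_obs();e=o["ee_pos"];print(e.round(4),o["tcp_rot"].round(2),o["wrist_force"].round(2),o["time"])
im,d=bot.camera("scene");np.save(f"s{tag}.npy",d);cv2.imwrite(f"pics/full{tag}.png",im)
x0,y0,f=345,190,7
c=cv2.resize(im[y0:y0+85,x0:x0+90],None,fx=f,fy=f,interpolation=cv2.INTER_CUBIC)
yaw=o["tcp_rot"][2]-180;ux=np.array([np.cos(np.radians(yaw)),np.sin(np.radians(yaw)),0])
st=float(sys.argv[2]) if len(sys.argv)>2 else 0
s=e+[0,0,-.126-st]
def mark(p,col):
    r,q=proj("scene",p)
    cv2.drawMarker(c,(int((q-x0+.5)*f),int((r-y0+.5)*f)),col,cv2.MARKER_CROSS,12,1)
mark(s+[0,0,-.003],(0,0,255));mark(s+ux*.0145+[0,0,.009],(0,255,0));mark(s-ux*.016+[0,0,.015],(255,0,0))
cv2.imwrite(f"pics/z{tag}.png",c)
E
python3 v.py 7
```

```text
[ 0.4463 -0.2145  0.2063] [-1.7996e+02 -2.0000e-02  1.6399e+02] [ 0.21  0.46 -1.96] 10.75
```

View pics/z7.png

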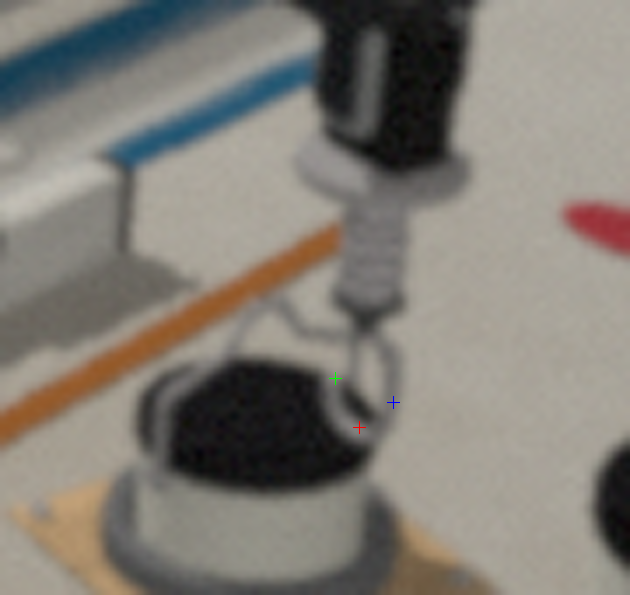

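play_rows([
  {"fingers": -1, "x": -0.003, "y": 0.0007, "z": 0, "wx": 0, "wy": 0, "wz": 0},
  {"fingers": -1, "x": -0.008, "y": 0.0007, "z": 0, "wx": 0, "wy": 0, "wz": 0},
  {"fingers": -1, "x": -0.014, "y": 0.0007, "z": 0, "wx": 0, "wy": 0, "wz": 0},
  {"fingers": -1, "x": -0.02, "y": 0.0007, "z": 0, "wx": 0, "wy": 0, "wz": 0},
  {"fingers": -1, "x": -0.026, "y": 0.0007, "z": 0, "wx": 0, "wy": 0, "wz": 0},
  {"fingers": -1, "x": -0.032, "y": 0.0007, "z": 0, "wx": 0, "wy": 0, "wz": 0},
  {"fingers": -1, "x": -0.038, "y": 0.0007, "z": 0, "wx": 0, "wy": 0, "wz": 0},
  {"fingers": -1, "x": -0.044, "y": 0.0007, "z": 0, "wx": 0, "wy": 0, "wz": 0},
  {"fingers": -1, "x": -0.048, "y": 0.0007, "z": 0, "wx": 0, "wy": 0, "wz": 0},
  {"fingers": -1, "x": -0.0494, "y": 0.0007, "z": 0, "wx": 0, "wy": 0, "wz": 0},
  {"fingers": -1, "x": -0.0494, "y": 0.0007, "z": 0, "wx": 0, "wy": 0, "wz": 0},
  {"fingers": -1, "x": -0.0494, "y": 0.0007, "z": 0, "wx": 0, "wy": 0, "wz": 0},
])

```text
time: 11.8
ee_pos: [0.4938, -0.2274, 0.2056]
tcp_rot: [-180.0, -0.1, 164.0]
wrist_force: [-0.9, 0.2, -2.6]
opening: 0.0248
```

```bash
python3 v.py 8; python3 -c "
from h import *
im,d=bot.camera('wrist');cv2.imwrite('pics/w8.png',im)"
```

```text
[ 0.4938 -0.2274  0.2056] [-1.7997e+02 -7.0000e-02  1.6400e+02] [-0.93  0.16 -2.58] 11.8
```

View pics/z8.png

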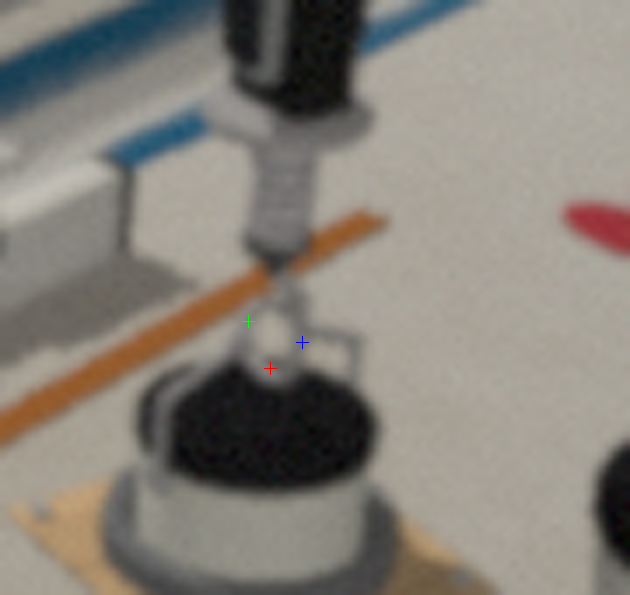

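View pics/w8.png

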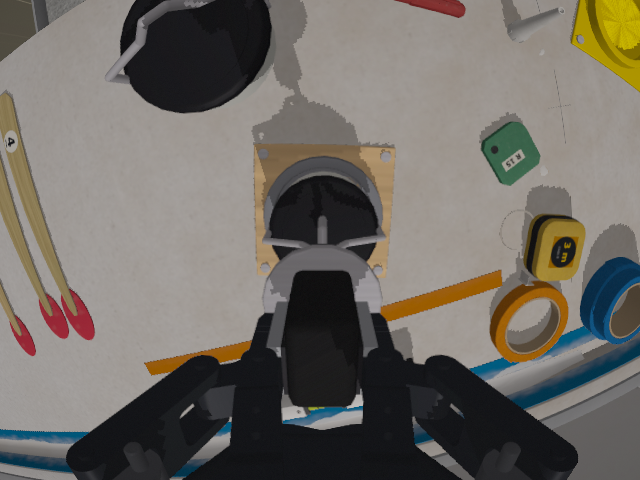

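The wrist view shows the hook's shank at column 322, centred between the handle's shoulders, with the plate edges square to the tool. I raise gently.

play_rows([
  {"fingers": -1, "x": 0, "y": 0, "z": -0.002, "wx": 0, "wy": 0, "wz": 0},
  {"fingers": -1, "x": 0, "y": 0, "z": -0.005, "wx": 0, "wy": 0, "wz": 0},
  {"fingers": -1, "x": 0, "y": 0, "z": -0.008, "wx": 0, "wy": 0, "wz": 0},
  {"fingers": -1, "x": 0, "y": 0, "z": -0.011, "wx": 0, "wy": 0, "wz": 0},
  {"fingers": -1, "x": 0, "y": 0, "z": -0.014, "wx": 0, "wy": 0, "wz": 0},
  {"fingers": -1, "x": 0, "y": 0, "z": -0.016, "wx": 0, "wy": 0, "wz": 0},
  {"fingers": -1, "x": 0, "y": 0, "z": -0.0175, "wx": 0, "wy": 0, "wz": 0},
  {"fingers": -1, "x": 0, "y": 0, "z": -0.019, "wx": 0, "wy": 0, "wz": 0},
  {"fingers": -1, "x": 0, "y": 0, "z": -0.02, "wx": 0, "wy": 0, "wz": 0},
  {"fingers": -1, "x": 0, "y": 0, "z": -0.021, "wx": 0, "wy": 0, "wz": 0},
  {"fingers": -1, "x": 0, "y": 0, "z": -0.022, "wx": 0, "wy": 0, "wz": 0},
  {"fingers": -1, "x": 0, "y": 0, "z": -0.023, "wx": 0, "wy": 0, "wz": 0},
  {"fingers": -1, "x": 0, "y": 0, "z": -0.024, "wx": 0, "wy": 0, "wz": 0},
  {"fingers": -1, "x": 0, "y": 0, "z": -0.025, "wx": 0, "wy": 0, "wz": 0},
  {"fingers": -1, "x": 0, "y": 0, "z": -0.026, "wx": 0, "wy": 0, "wz": 0},
  {"fingers": -1, "x": 0, "y": 0, "z": -0.027, "wx": 0, "wy": 0, "wz": 0},
  {"fingers": -1, "x": 0, "y": 0, "z": -0.028, "wx": 0, "wy": 0, "wz": 0},
  {"fingers": -1, "x": 0, "y": 0, "z": -0.028, "wx": 0, "wy": 0, "wz": 0},
])

```text
time: 13.4
ee_pos: [0.4939, -0.2274, 0.2338]
tcp_rot: [-180.0, -0.1, 164.0]
wrist_force: [-0.6, -0.4, -5.1]
opening: 0.0254
```

```bash
python3 v.py 9; python3 -c "
from h import *
print(bot.get_obs()['wrist_force'])"
```

```text
[ 0.4939 -0.2274  0.2338] [-1.7997e+02 -6.0000e-02  1.6400e+02] [-0.58 -0.4  -5.14] 13.4
[-1.25190284 -0.4265437  -5.220777  ]
```

View pics/z9.png

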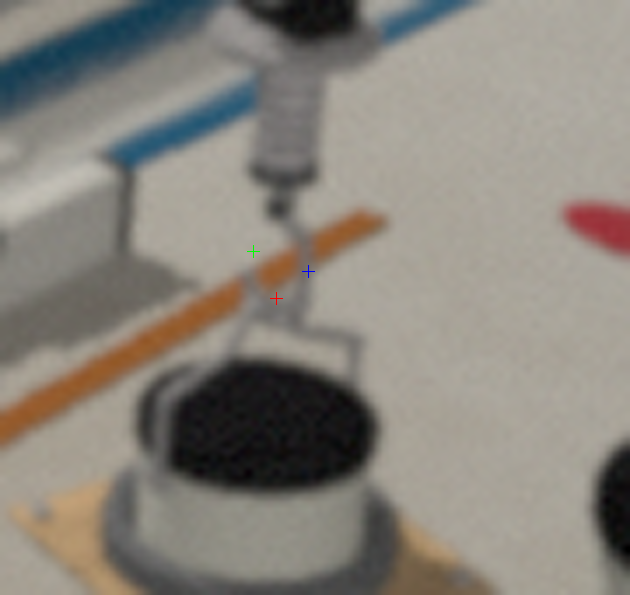

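play_rows([
  {"fingers": -1, "x": 0, "y": 0, "z": -0.001, "wx": 0, "wy": 0, "wz": 0},
  {"fingers": -1, "x": 0, "y": 0, "z": -0.0025, "wx": 0, "wy": 0, "wz": 0},
  {"fingers": -1, "x": 0, "y": 0, "z": -0.004, "wx": 0, "wy": 0, "wz": 0},
  {"fingers": -1, "x": 0, "y": 0, "z": -0.0055, "wx": 0, "wy": 0, "wz": 0},
  {"fingers": -1, "x": 0, "y": 0, "z": -0.007, "wx": 0, "wy": 0, "wz": 0},
  {"fingers": -1, "x": 0, "y": 0, "z": -0.0085, "wx": 0, "wy": 0, "wz": 0},
  {"fingers": -1, "x": 0, "y": 0, "z": -0.01, "wx": 0, "wy": 0, "wz": 0},
  {"fingers": -1, "x": 0, "y": 0, "z": -0.0115, "wx": 0, "wy": 0, "wz": 0},
  {"fingers": -1, "x": 0, "y": 0, "z": -0.013, "wx": 0, "wy": 0, "wz": 0},
  {"fingers": -1, "x": 0, "y": 0, "z": -0.0145, "wx": 0, "wy": 0, "wz": 0},
  {"fingers": -1, "x": 0, "y": 0, "z": -0.016, "wx": 0, "wy": 0, "wz": 0},
  {"fingers": -1, "x": 0, "y": 0, "z": -0.0175, "wx": 0, "wy": 0, "wz": 0},
  {"fingers": -1, "x": 0, "y": 0, "z": -0.019, "wx": 0, "wy": 0, "wz": 0},
  {"fingers": -1, "x": 0, "y": 0, "z": -0.02, "wx": 0, "wy": 0, "wz": 0},
  {"fingers": -1, "x": 0, "y": 0, "z": -0.02, "wx": 0, "wy": 0, "wz": 0},
])

```text
time: 14.7
ee_pos: [0.494, -0.2274, 0.2539]
tcp_rot: [-180.0, -0.0, 164.0]
wrist_force: [-0.2, 0.2, -7.1]
opening: 0.0252
```

```bash
cat > tubz.py <<'E'
import sys
from h import *
tag=sys.argv[1]
o=bot.get_obs();print(o["ee_pos"].round(4),o["wrist_force"].round(2),o["time"])
im,d=bot.camera("scene");cv2.imwrite(f"pics/full{tag}.png",im);np.save(f"s{tag}.npy",d)
im0=cv2.imread("pics/full8.png")
def reg(a,b):
    # template of tub (below handle) from full8, located in new
    t=a[252:270,366:397]
    s=b[220:290,350:412]
    r=cv2.matchTemplate(s,t,cv2.TM_CCOEFF_NORMED);_,v,_,l=cv2.minMaxLoc(r)
    x,y=l
    dy=0
    if 0<y<r.shape[0]-1:
        a_,b_,c_=r[y-1,x],r[y,x],r[y+1,x];dy=.5*(a_-c_)/(a_-2*b_+c_)
    return y+dy+220-252,x+350-366,v
dy,dx,v=reg(im0,im)
# px per mm height at tub
r0,_=proj("scene",[.494,-.2275,.05]);r1,_=proj("scene",[.494,-.2275,.06])
print("tub shift px",round(dy,2),dx,round(v,3),"-> lift mm",round(-dy/(r0-r1)*10,1))
# lid height by depth
k=bot.get_calibration("scene");T=np.linalg.inv(k["camera_from_world"])
H,W=d.shape;c,r=np.meshgrid(np.arange(W),np.arange(H))
P=(np.stack([(c-k["cx"])/k["fx"]*d,(r-k["cy"])/k["fy"]*d,d,np.ones_like(d)],-1)@T.T)[...,:3]
Q=P[200:290,340:420].reshape(-1,3);g=cv2.cvtColor(im,cv2.COLOR_BGR2GRAY)[200:290,340:420].ravel()
q=Q[(g<45)&(np.hypot(Q[:,0]-.494,Q[:,1]+.228)<.036)&(Q[:,2]>.03)&(Q[:,2]<.12)]
print("lid z median",np.median(q[:,2]).round(4),len(q))
x0,y0,f=345,160,6
cv2.imwrite(f"pics/z{tag}.png",cv2.resize(im[y0:y0+100,x0:x0+90],None,fx=f,fy=f,interpolation=cv2.INTER_CUBIC))
E
python3 tubz.py 10
```

```text
[ 0.494  -0.2274  0.2539] [-0.24  0.18 -7.08] 14.7
tub shift px -0.97 0 0.997 -> lift mm 2.8
lid z median 0.0628 292
```

View pics/z10.png

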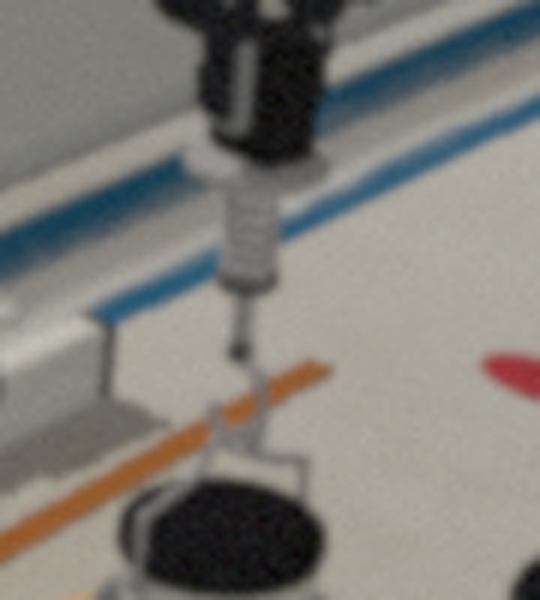

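```bash
python3 tubz.py 11
python3 - <<'E'
from h import *
k=bot.get_calibration("scene");T=np.linalg.inv(k["camera_from_world"])
for t in ("8","9","10"):
    d=np.load(f"s{t}.npy");im=cv2.imread(f"pics/full{t}.png")
    H,W=d.shape;c,r=np.meshgrid(np.arange(W),np.arange(H))
    P=(np.stack([(c-k["cx"])/k["fx"]*d,(r-k["cy"])/k["fy"]*d,d,np.ones_like(d)],-1)@T.T)[...,:3]
    Q=P[200:290,340:420].reshape(-1,3);g=cv2.cvtColor(im,cv2.COLOR_BGR2GRAY)[200:290,340:420].ravel()
    q=Q[(g<45)&(np.hypot(Q[:,0]-.494,Q[:,1]+.228)<.036)&(Q[:,2]>.03)&(Q[:,2]<.12)]
    print(t,np.median(q[:,2]),len(q))
E
```

```text
[ 0.4939 -0.2274  0.2538] [ 0.13  0.5  -5.32] 14.75
tub shift px -0.97 0 0.997 -> lift mm 2.8
lid z median 0.0626 290
8 0.059939123839177544 252
9 0.05995243488817725 277
10 0.06277080172200405 292
```

Lid depth and template matching both give about 2.8 mm of lift (weight about 4.8 N). Raise 21 mm more and hold.

play_rows([
  {"fingers": -1, "x": 0, "y": 0, "z": -0.0005, "wx": 0, "wy": 0, "wz": 0},
  {"fingers": -1, "x": 0, "y": 0, "z": -0.0015, "wx": 0, "wy": 0, "wz": 0},
  {"fingers": -1, "x": 0, "y": 0, "z": -0.003, "wx": 0, "wy": 0, "wz": 0},
  {"fingers": -1, "x": 0, "y": 0, "z": -0.0045, "wx": 0, "wy": 0, "wz": 0},
  {"fingers": -1, "x": 0, "y": 0, "z": -0.006, "wx": 0, "wy": 0, "wz": 0},
  {"fingers": -1, "x": 0, "y": 0, "z": -0.0075, "wx": 0, "wy": 0, "wz": 0},
  {"fingers": -1, "x": 0, "y": 0, "z": -0.009, "wx": 0, "wy": 0, "wz": 0},
  {"fingers": -1, "x": 0, "y": 0, "z": -0.0105, "wx": 0, "wy": 0, "wz": 0},
  {"fingers": -1, "x": 0, "y": 0, "z": -0.012, "wx": 0, "wy": 0, "wz": 0},
  {"fingers": -1, "x": 0, "y": 0, "z": -0.0135, "wx": 0, "wy": 0, "wz": 0},
  {"fingers": -1, "x": 0, "y": 0, "z": -0.015, "wx": 0, "wy": 0, "wz": 0},
  {"fingers": -1, "x": 0, "y": 0, "z": -0.0165, "wx": 0, "wy": 0, "wz": 0},
  {"fingers": -1, "x": 0, "y": 0, "z": -0.018, "wx": 0, "wy": 0, "wz": 0},
  {"fingers": -1, "x": 0, "y": 0, "z": -0.0193, "wx": 0, "wy": 0, "wz": 0},
  {"fingers": -1, "x": 0, "y": 0, "z": -0.0203, "wx": 0, "wy": 0, "wz": 0},
  {"fingers": -1, "x": 0, "y": 0, "z": -0.0208, "wx": 0, "wy": 0, "wz": 0},
  {"fingers": -1, "x": 0, "y": 0, "z": -0.021, "wx": 0, "wy": 0, "wz": 0},
  {"fingers": -1, "x": 0, "y": 0, "z": -0.021, "wx": 0, "wy": 0, "wz": 0},
])

```text
time: 16.3
ee_pos: [0.494, -0.2274, 0.2747]
tcp_rot: [-180.0, -0.1, 164.0]
wrist_force: [0.0, -0.8, -5.8]
opening: 0.0253
```

```bash
python3 tubz.py 12
```

```text
[ 0.494  -0.2274  0.2747] [ 0.02 -0.77 -5.8 ] 16.3
tub shift px -8.25 1 0.991 -> lift mm 23.9
lid z median 0.0834 289
```

View pics/z12.png

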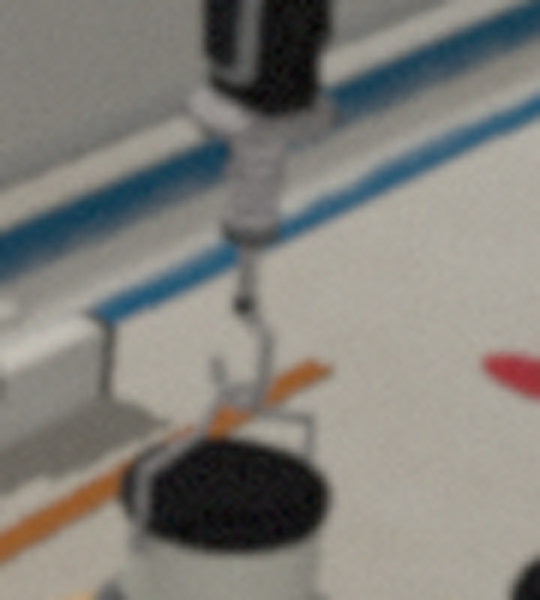

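play_rows([
  {"fingers": -1, "x": 0, "y": 0, "z": 0, "wx": 0, "wy": 0, "wz": 0},
  {"fingers": -1, "x": 0, "y": 0, "z": 0, "wx": 0, "wy": 0, "wz": 0},
  {"fingers": -1, "x": 0, "y": 0, "z": 0, "wx": 0, "wy": 0, "wz": 0},
  {"fingers": -1, "x": 0, "y": 0, "z": 0, "wx": 0, "wy": 0, "wz": 0},
  {"fingers": -1, "x": 0, "y": 0, "z": 0, "wx": 0, "wy": 0, "wz": 0},
  {"fingers": -1, "x": 0, "y": 0, "z": 0, "wx": 0, "wy": 0, "wz": 0},
  {"fingers": -1, "x": 0, "y": 0, "z": 0, "wx": 0, "wy": 0, "wz": 0},
  {"fingers": -1, "x": 0, "y": 0, "z": 0, "wx": 0, "wy": 0, "wz": 0},
  {"fingers": -1, "x": 0, "y": 0, "z": 0, "wx": 0, "wy": 0, "wz": 0},
  {"fingers": -1, "x": 0, "y": 0, "z": 0, "wx": 0, "wy": 0, "wz": 0},
  {"fingers": -1, "x": 0, "y": 0, "z": 0, "wx": 0, "wy": 0, "wz": 0},
  {"fingers": -1, "x": 0, "y": 0, "z": 0, "wx": 0, "wy": 0, "wz": 0},
  {"fingers": -1, "x": 0, "y": 0, "z": 0, "wx": 0, "wy": 0, "wz": 0},
  {"fingers": -1, "x": 0, "y": 0, "z": 0, "wx": 0, "wy": 0, "wz": 0},
  {"fingers": -1, "x": 0, "y": 0, "z": 0, "wx": 0, "wy": 0, "wz": 0},
  {"fingers": -1, "x": 0, "y": 0, "z": 0, "wx": 0, "wy": 0, "wz": 0},
  {"fingers": -1, "x": 0, "y": 0, "z": 0, "wx": 0, "wy": 0, "wz": 0},
  {"fingers": -1, "x": 0, "y": 0, "z": 0, "wx": 0, "wy": 0, "wz": 0},
  {"fingers": -1, "x": 0, "y": 0, "z": 0, "wx": 0, "wy": 0, "wz": 0},
  {"fingers": -1, "x": 0, "y": 0, "z": 0, "wx": 0, "wy": 0, "wz": 0},
])

```text
time: 18.02
ee_pos: [0.4939, -0.2274, 0.2747]
tcp_rot: [-180.0, -0.1, 164.0]
wrist_force: [-0.2, 0.5, -6.6]
opening: 0.0253
```

```bash
python3 tubz.py 13;python3 -c "
from h import *
im,d=bot.camera('wrist');cv2.imwrite('pics/w13.png',im)
im,d=bot.camera('top');cv2.imwrite('pics/t13.png',cv2.resize(im[200:310,340:450],None,fx=5,fy=5))"
```

```text
[ 0.4939 -0.2274  0.2747] [-0.16  0.46 -6.59] 18.0167
tub shift px -8.09 1 0.993 -> lift mm 23.5
lid z median 0.083 287
```

View pics/full13.png

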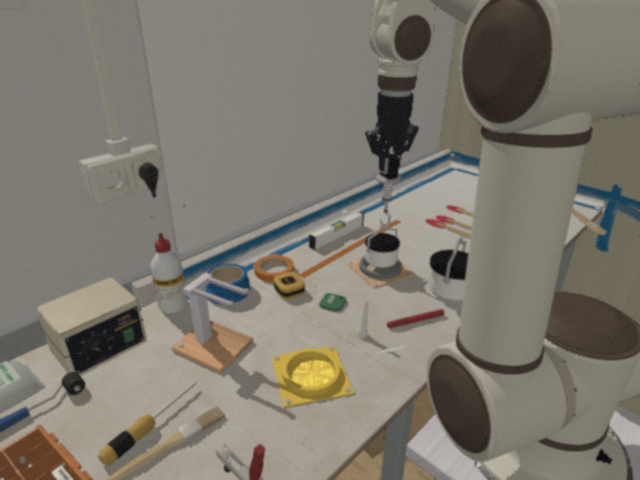

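View pics/w13.png

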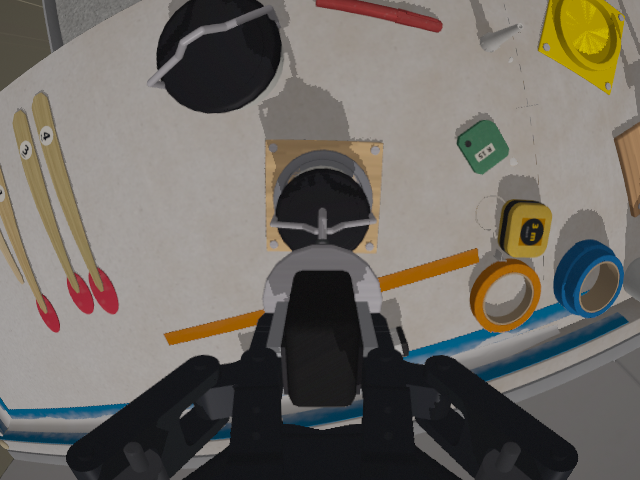

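Run:
```python
from h import *
def lid(t,z):
    im=cv2.imread(f"pics/full{t}.png");g=cv2.cvtColor(im,cv2.COLOR_BGR2GRAY)
    m=(g<60).astype(np.uint8);m[:]=m;M=np.zeros_like(m);r,c=proj("scene",[.494,-.2275,z]);r=int(r);c=int(c)
    M[r-13:r+16,c-24:c+25]=m[r-13:r+16,c-24:c+25]
    M=cv2.morphologyEx(M,cv2.MORPH_CLOSE,np.ones((3,3),np.uint8))
    n,l,s,_=cv2.connectedComponentsWithStats(M);i=1+np.argmax(s[1:,4])
    h=cv2.convexHull(np.argwhere(l==i)[:,::-1].astype(np.float32))[:,0]
    W=np.array([ray("scene",b,a,z)[:2] for a,b in h]).astype(np.float32)
    e=cv2.fitEllipse(W);print(t,e,cv2.minEnclosingCircle(W))
lid(8,.061);lid(9,.061);lid(12,.0845);lid(13,.0845)
```

```text
8 ((0.48741278052330017, -0.21399466693401337), (0.08173777163028717, 0.08819714188575745), 24.140169143676758) ((0.487360417842865, -0.2142554372549057), 0.044343773275613785)
9 ((0.48733431100845337, -0.214092418551445), (0.08092918246984482, 0.08888394385576248), 26.886613845825195) ((0.4885132312774658, -0.2141633927822113), 0.04448357969522476)
12 ((0.48482099175453186, -0.2160366028547287), (0.07148241251707077, 0.09554167836904526), 25.711212158203125) ((0.4906308054924011, -0.2138659656047821), 0.046493470668792725)
13 ((0.48442015051841736, -0.2149651050567627), (0.07181566208600998, 0.09631095081567764), 25.906383514404297) ((0.4903850257396698, -0.2133456915616989), 0.04653065279126167)
```

Held still at about 23.5 mm lift, roughly 10 mm over the rim, and centred. Now I lower it.

play_rows([
  {"fingers": -1, "x": 0, "y": 0, "z": 0, "wx": 0, "wy": 0, "wz": 0},
  {"fingers": -1, "x": 0, "y": 0, "z": 0, "wx": 0, "wy": 0, "wz": 0},
  {"fingers": -1, "x": 0, "y": 0, "z": 0.0005, "wx": 0, "wy": 0, "wz": 0},
  {"fingers": -1, "x": 0, "y": 0, "z": 0.0015, "wx": 0, "wy": 0, "wz": 0},
  {"fingers": -1, "x": 0, "y": 0, "z": 0.003, "wx": 0, "wy": 0, "wz": 0},
  {"fingers": -1, "x": 0, "y": 0, "z": 0.0045, "wx": 0, "wy": 0, "wz": 0},
  {"fingers": -1, "x": 0, "y": 0, "z": 0.006, "wx": 0, "wy": 0, "wz": 0},
  {"fingers": -1, "x": 0, "y": 0, "z": 0.0075, "wx": 0, "wy": 0, "wz": 0},
  {"fingers": -1, "x": 0, "y": 0, "z": 0.009, "wx": 0, "wy": 0, "wz": 0},
  {"fingers": -1, "x": 0, "y": 0, "z": 0.0105, "wx": 0, "wy": 0, "wz": 0},
  {"fingers": -1, "x": 0, "y": 0, "z": 0.012, "wx": 0, "wy": 0, "wz": 0},
  {"fingers": -1, "x": 0, "y": 0, "z": 0.0135, "wx": 0, "wy": 0, "wz": 0},
  {"fingers": -1, "x": 0, "y": 0, "z": 0.015, "wx": 0, "wy": 0, "wz": 0},
  {"fingers": -1, "x": 0, "y": 0, "z": 0.0165, "wx": 0, "wy": 0, "wz": 0},
  {"fingers": -1, "x": 0, "y": 0, "z": 0.018, "wx": 0, "wy": 0, "wz": 0},
  {"fingers": -1, "x": 0, "y": 0, "z": 0.0195, "wx": 0, "wy": 0, "wz": 0},
  {"fingers": -1, "x": 0, "y": 0, "z": 0.021, "wx": 0, "wy": 0, "wz": 0},
  {"fingers": -1, "x": 0, "y": 0, "z": 0.0225, "wx": 0, "wy": 0, "wz": 0},
  {"fingers": -1, "x": 0, "y": 0, "z": 0.024, "wx": 0, "wy": 0, "wz": 0},
  {"fingers": -1, "x": 0, "y": 0, "z": 0.0255, "wx": 0, "wy": 0, "wz": 0},
])

```text
time: 19.83
ee_pos: [0.4939, -0.2274, 0.2491]
tcp_rot: [-180.0, -0.1, 164.0]
wrist_force: [-0.9, -0.1, -5.5]
opening: 0.0253
```

play_rows([
  {"fingers": -1, "x": 0, "y": 0, "z": 0.0015, "wx": 0, "wy": 0, "wz": 0},
  {"fingers": -1, "x": 0, "y": 0, "z": 0.003, "wx": 0, "wy": 0, "wz": 0},
  {"fingers": -1, "x": 0, "y": 0, "z": 0.0045, "wx": 0, "wy": 0, "wz": 0},
  {"fingers": -1, "x": 0, "y": 0, "z": 0.006, "wx": 0, "wy": 0, "wz": 0},
  {"fingers": -1, "x": 0, "y": 0, "z": 0.0075, "wx": 0, "wy": 0, "wz": 0},
  {"fingers": -1, "x": 0, "y": 0, "z": 0.009, "wx": 0, "wy": 0, "wz": 0},
  {"fingers": -1, "x": 0, "y": 0, "z": 0.0105, "wx": 0, "wy": 0, "wz": 0},
  {"fingers": -1, "x": 0, "y": 0, "z": 0.012, "wx": 0, "wy": 0, "wz": 0},
  {"fingers": -1, "x": 0, "y": 0, "z": 0.0125, "wx": 0, "wy": 0, "wz": 0},
])

```text
time: 20.58
ee_pos: [0.4939, -0.2274, 0.2364]
tcp_rot: [-180.0, -0.1, 164.0]
wrist_force: [0.2, -0.8, -5.0]
opening: 0.0255
```

```bash
python3 tubz.py 14
```

```text
[ 0.4939 -0.2274  0.2364] [ 0.25 -0.79 -5.02] 20.5833
tub shift px -0.16 0 0.996 -> lift mm 0.5
lid z median 0.0603 289
```

View pics/z14.png

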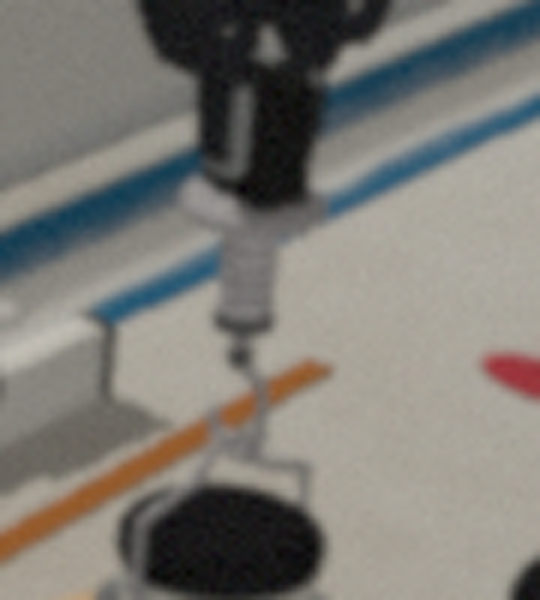

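play_rows([
  {"fingers": -1, "x": 0, "y": 0, "z": 0.0015, "wx": 0, "wy": 0, "wz": 0},
  {"fingers": -1, "x": 0, "y": 0, "z": 0.003, "wx": 0, "wy": 0, "wz": 0},
  {"fingers": -1, "x": 0, "y": 0, "z": 0.005, "wx": 0, "wy": 0, "wz": 0},
  {"fingers": -1, "x": 0, "y": 0, "z": 0.007, "wx": 0, "wy": 0, "wz": 0},
  {"fingers": -1, "x": 0, "y": 0, "z": 0.009, "wx": 0, "wy": 0, "wz": 0},
  {"fingers": -1, "x": 0, "y": 0, "z": 0.011, "wx": 0, "wy": 0, "wz": 0},
  {"fingers": -1, "x": 0, "y": 0, "z": 0.013, "wx": 0, "wy": 0, "wz": 0},
  {"fingers": -1, "x": 0, "y": 0, "z": 0.015, "wx": 0, "wy": 0, "wz": 0},
  {"fingers": -1, "x": 0, "y": 0, "z": 0.017, "wx": 0, "wy": 0, "wz": 0},
  {"fingers": -1, "x": 0, "y": 0, "z": 0.019, "wx": 0, "wy": 0, "wz": 0},
  {"fingers": -1, "x": 0, "y": 0, "z": 0.021, "wx": 0, "wy": 0, "wz": 0},
  {"fingers": -1, "x": 0, "y": 0, "z": 0.023, "wx": 0, "wy": 0, "wz": 0},
  {"fingers": -1, "x": 0, "y": 0, "z": 0.025, "wx": 0, "wy": 0, "wz": 0},
  {"fingers": -1, "x": 0, "y": 0, "z": 0.027, "wx": 0, "wy": 0, "wz": 0},
  {"fingers": -1, "x": 0, "y": 0, "z": 0.029, "wx": 0, "wy": 0, "wz": 0},
  {"fingers": -1, "x": 0, "y": 0, "z": 0.0305, "wx": 0, "wy": 0, "wz": 0},
  {"fingers": -1, "x": 0, "y": 0, "z": 0.031, "wx": 0, "wy": 0, "wz": 0},
  {"fingers": -1, "x": 0, "y": 0, "z": 0.031, "wx": 0, "wy": 0, "wz": 0},
  {"fingers": -1, "x": 0, "y": 0, "z": 0.031, "wx": 0, "wy": 0, "wz": 0},
])

```text
time: 22.22
ee_pos: [0.4939, -0.2274, 0.2057]
tcp_rot: [-180.0, -0.1, 164.0]
wrist_force: [0.5, -0.6, -1.5]
opening: 0.025
```

```bash
python3 tubz.py 15; python3 -c "
from h import *
im,d=bot.camera('wrist');cv2.imwrite('pics/w15.png',im)"
```

```text
[ 0.4939 -0.2274  0.2057] [ 0.52 -0.65 -1.52] 22.2167
tub shift px -0.26 0 0.995 -> lift mm 0.8
lid z median 0.0599 262
```

View pics/z15.png

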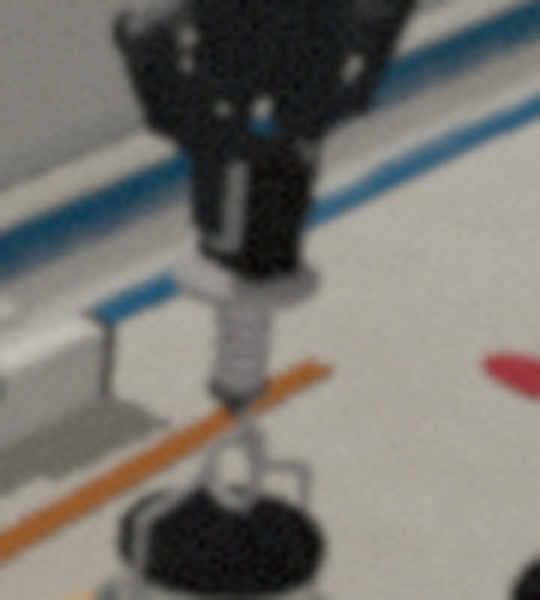

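View pics/w15.png

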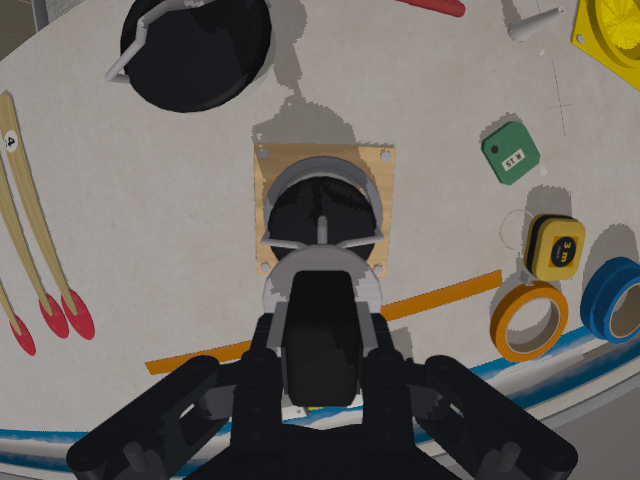

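The tub is back as in the earlier view and the hook hangs free at mid-gap, so I back out.

play_rows([
  {"fingers": -1, "x": 0.003, "y": 0, "z": 0, "wx": 0, "wy": 0, "wz": 0},
  {"fingers": -1, "x": 0.008, "y": 0, "z": 0, "wx": 0, "wy": 0, "wz": 0},
  {"fingers": -1, "x": 0.014, "y": 0, "z": 0, "wx": 0, "wy": 0, "wz": 0},
  {"fingers": -1, "x": 0.02, "y": 0, "z": 0, "wx": 0, "wy": 0, "wz": 0},
  {"fingers": -1, "x": 0.027, "y": 0, "z": 0, "wx": 0, "wy": 0, "wz": 0},
  {"fingers": -1, "x": 0.034, "y": 0, "z": 0, "wx": 0, "wy": 0, "wz": 0},
  {"fingers": -1, "x": 0.042, "y": 0, "z": 0, "wx": 0, "wy": 0, "wz": 0},
  {"fingers": -1, "x": 0.05, "y": 0, "z": 0, "wx": 0, "wy": 0, "wz": 0},
  {"fingers": -1, "x": 0.056, "y": 0, "z": 0, "wx": 0, "wy": 0, "wz": 0},
  {"fingers": -1, "x": 0.06, "y": 0, "z": 0, "wx": 0, "wy": 0, "wz": 0},
  {"fingers": -1, "x": 0.06, "y": 0, "z": 0, "wx": 0, "wy": 0, "wz": 0},
])

```text
time: 23.23
ee_pos: [0.4355, -0.2107, 0.206]
tcp_rot: [-180.0, -0.0, 164.0]
wrist_force: [-0.7, 0.1, -2.6]
opening: 0.0254
```

```bash
python3 tubz.py 16
python3 - <<'E'
from h import *
o=bot.get_obs();p=o["ee_pos"];r=[180,0,164]
# stand front waypoint then over stand
print("back",gshift(p,r,(.4200,.2043,.2127),(180,0,194.4)))
print("up/out",gshift(p,r,(p[0],p[1],.272),(180,0,164)))
E
```

```text
[ 0.4355 -0.2107  0.206 ] [-0.66  0.11 -2.56] 23.2333
tub shift px -0.15 0 0.988 -> lift mm 0.4
lid z median 0.0599 259
back (array([ 0.1298,  0.3946, -0.0067]), array([  0. ,   0. , -30.4]))
up/out (array([-0.   ,  0.   , -0.066]), array([0., 0., 0.]))
```

View pics/z16.png

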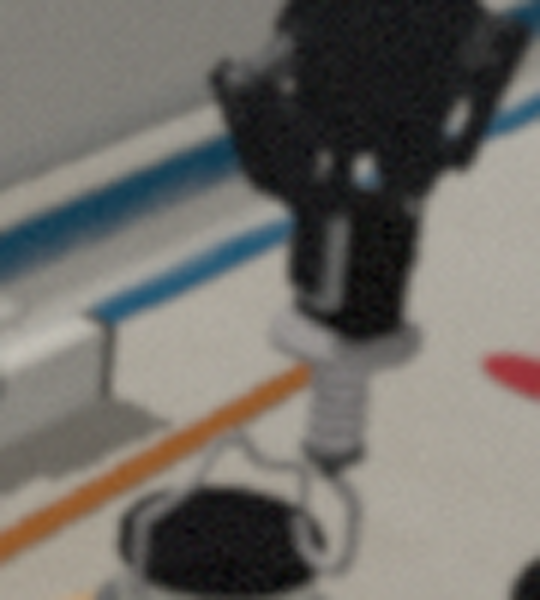

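play_rows([
  {"fingers": -1, "x": 0.002, "y": 0, "z": -0.01, "wx": 0, "wy": 0, "wz": 0},
  {"fingers": -1, "x": 0.004, "y": 0.002, "z": -0.028, "wx": 0, "wy": 0, "wz": 0},
  {"fingers": -1, "x": 0.006, "y": 0.008, "z": -0.048, "wx": 0, "wy": 0, "wz": -1},
  {"fingers": -1, "x": 0.01, "y": 0.022, "z": -0.062, "wx": 0, "wy": 0, "wz": -2},
  {"fingers": -1, "x": 0.016, "y": 0.044, "z": -0.066, "wx": 0, "wy": 0, "wz": -4},
  {"fingers": -1, "x": 0.026, "y": 0.072, "z": -0.066, "wx": 0, "wy": 0, "wz": -6},
  {"fingers": -1, "x": 0.036, "y": 0.102, "z": -0.066, "wx": 0, "wy": 0, "wz": -8},
  {"fingers": -1, "x": 0.047, "y": 0.134, "z": -0.066, "wx": 0, "wy": 0, "wz": -10.5},
  {"fingers": -1, "x": 0.059, "y": 0.166, "z": -0.066, "wx": 0, "wy": 0, "wz": -13},
  {"fingers": -1, "x": 0.071, "y": 0.2, "z": -0.066, "wx": 0, "wy": 0, "wz": -15.5},
  {"fingers": -1, "x": 0.083, "y": 0.233, "z": -0.066, "wx": 0, "wy": 0, "wz": -18},
  {"fingers": -1, "x": 0.095, "y": 0.266, "z": -0.066, "wx": 0, "wy": 0, "wz": -20.5},
  {"fingers": -1, "x": 0.106, "y": 0.298, "z": -0.066, "wx": 0, "wy": 0, "wz": -23},
  {"fingers": -1, "x": 0.117, "y": 0.328, "z": -0.066, "wx": 0, "wy": 0, "wz": -25.5},
  {"fingers": -1, "x": 0.126, "y": 0.354, "z": -0.066, "wx": 0, "wy": 0, "wz": -28},
  {"fingers": -1, "x": 0.133, "y": 0.374, "z": -0.066, "wx": 0, "wy": 0, "wz": -30},
  {"fingers": -1, "x": 0.137, "y": 0.386, "z": -0.055, "wx": 0, "wy": 0, "wz": -30.4},
  {"fingers": -1, "x": 0.1383, "y": 0.3893, "z": -0.035, "wx": 0, "wy": 0, "wz": -30.4},
  {"fingers": -1, "x": 0.1383, "y": 0.3893, "z": -0.015, "wx": 0, "wy": 0, "wz": -30.4},
  {"fingers": -1, "x": 0.1383, "y": 0.3893, "z": -0.0067, "wx": 0, "wy": 0, "wz": -30.4},
])

```text
time: 24.95
ee_pos: [0.4101, 0.2018, 0.2105]
tcp_rot: [-180.0, -0.2, -165.5]
wrist_force: [-0.2, -1.0, -2.1]
opening: 0.0252
```

play_rows([
  {"fingers": -1, "x": 0, "y": 0, "z": 0, "wx": 0, "wy": 0, "wz": 0},
  {"fingers": -1, "x": 0, "y": 0, "z": 0, "wx": 0, "wy": 0, "wz": 0},
  {"fingers": -1, "x": 0, "y": 0, "z": 0, "wx": 0, "wy": 0, "wz": 0},
  {"fingers": -1, "x": 0, "y": 0, "z": 0, "wx": 0, "wy": 0, "wz": 0},
])

```text
time: 25.28
ee_pos: [0.4111, 0.2015, 0.2137]
tcp_rot: [180.0, 0.0, -165.6]
wrist_force: [0.2, -0.3, -1.5]
opening: 0.025
```

Run:
```python
from h import *
o=bot.get_obs();p=o["ee_pos"];print(p,o["tcp_rot"],o["time"])
y=np.array(o["tcp_rot"]);print(gshift(p,y,(.5170,.2295,.2127),(180,0,194.5)))
im,d=bot.camera("scene");cv2.imwrite("pics/s17.png",cv2.resize(im[220:400,150:310],None,fx=3,fy=3))
k=bot.get_calibration("wrist");T=np.linalg.inv(k["camera_from_world"])
im,d=bot.camera("wrist");cv2.imwrite("pics/w17.png",im);P=wristcloud(d,k,T)
Q=P.reshape(-1,3);Q=Q[(Q[:,2]>.22)&(Q[:,2]<.24)&(np.hypot(Q[:,0]-p[0],Q[:,1]-p[1])<.035)]
print(Q.mean(0),len(Q))
```

```text
[0.4110722  0.20151293 0.21373245] [ 1.79974583e+02  3.60955363e-02 -1.65628710e+02] 25.2833
(array([-0.1096,  0.0008,  0.0011]), array([ 0.03,  0.04, -0.13]))
[0.40480905 0.19921521 0.23543242] 9562
```

View pics/s17.png

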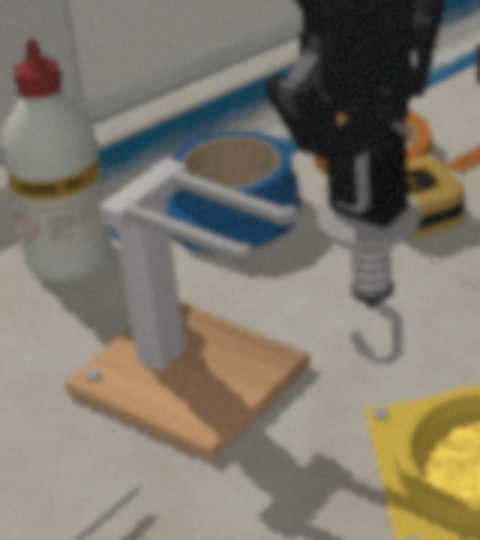

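View pics/w17.png

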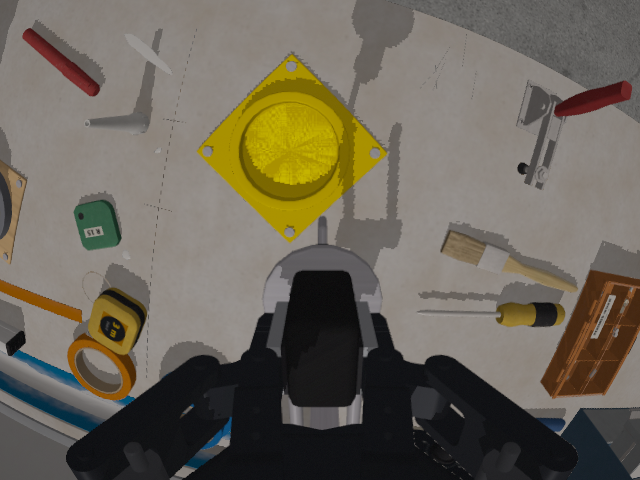

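play_rows([
  {"fingers": -1, "x": -0.006, "y": 0.0008, "z": 0, "wx": 0, "wy": 0, "wz": 0},
  {"fingers": -1, "x": -0.018, "y": 0.0008, "z": 0, "wx": 0, "wy": 0, "wz": 0},
  {"fingers": -1, "x": -0.032, "y": 0.0008, "z": 0, "wx": 0, "wy": 0, "wz": 0},
  {"fingers": -1, "x": -0.046, "y": 0.0008, "z": 0, "wx": 0, "wy": 0, "wz": 0},
  {"fingers": -1, "x": -0.06, "y": 0.0008, "z": 0, "wx": 0, "wy": 0, "wz": 0},
  {"fingers": -1, "x": -0.074, "y": 0.0008, "z": 0, "wx": 0, "wy": 0, "wz": 0},
  {"fingers": -1, "x": -0.087, "y": 0.0008, "z": 0, "wx": 0, "wy": 0, "wz": 0},
  {"fingers": -1, "x": -0.098, "y": 0.0008, "z": 0, "wx": 0, "wy": 0, "wz": 0},
  {"fingers": -1, "x": -0.106, "y": 0.0008, "z": 0, "wx": 0, "wy": 0, "wz": 0},
  {"fingers": -1, "x": -0.1096, "y": 0.0008, "z": 0, "wx": 0, "wy": 0, "wz": 0},
  {"fingers": -1, "x": -0.1096, "y": 0.0008, "z": 0, "wx": 0, "wy": 0, "wz": 0},
  {"fingers": -1, "x": -0.1096, "y": 0.0008, "z": 0, "wx": 0, "wy": 0, "wz": 0},
])

```text
time: 26.38
ee_pos: [0.5164, 0.2295, 0.2122]
tcp_rot: [-180.0, -0.1, -165.6]
wrist_force: [0.5, 0.1, -1.4]
opening: 0.0254
```

Run:
```python
from h import *
o=bot.get_obs();p=o["ee_pos"];print(p,o["tcp_rot"],o["wrist_force"],o["time"])
im,d=bot.camera("scene");cv2.imwrite("pics/s18.png",cv2.resize(im[220:400,150:310],None,fx=3,fy=3))
im,d=bot.camera("wrist");cv2.imwrite("pics/w18.png",im)
```

```text
[0.51637933 0.2294776  0.21216146] [-1.79999112e+02 -9.15845940e-02 -1.65604579e+02] [ 0.5114225   0.14216621 -1.44468653] 26.3833
```

View pics/s18.png

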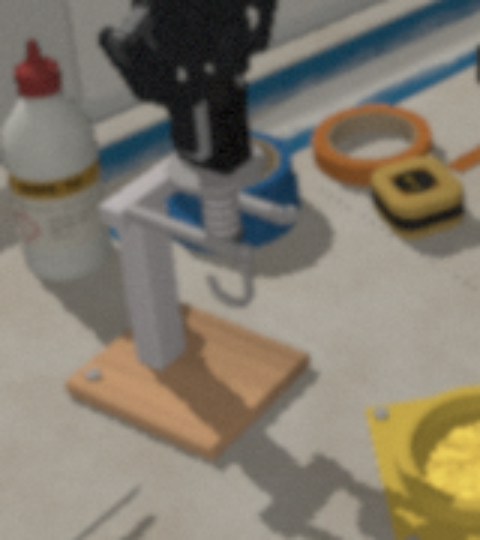

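View pics/w18.png

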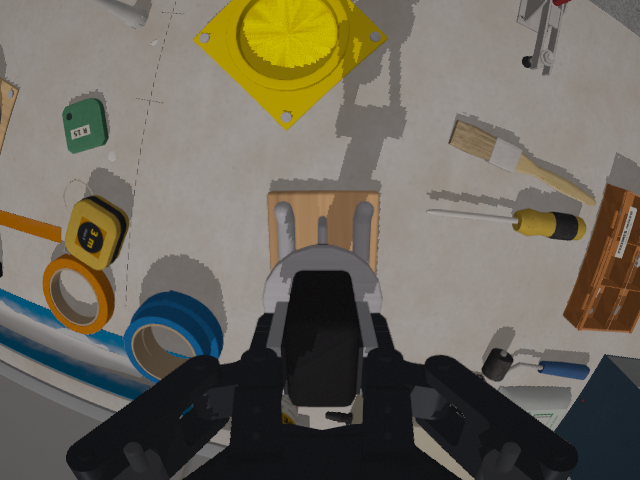

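The picture matches the view after picking up. I lower 30 mm.

play_rows([
  {"fingers": -1, "x": 0, "y": 0, "z": 0.003, "wx": 0, "wy": 0, "wz": 0},
  {"fingers": -1, "x": 0, "y": 0, "z": 0.008, "wx": 0, "wy": 0, "wz": 0},
  {"fingers": -1, "x": 0, "y": 0, "z": 0.013, "wx": 0, "wy": 0, "wz": 0},
  {"fingers": -1, "x": 0, "y": 0, "z": 0.018, "wx": 0, "wy": 0, "wz": 0},
  {"fingers": -1, "x": 0, "y": 0, "z": 0.022, "wx": 0, "wy": 0, "wz": 0},
  {"fingers": -1, "x": 0, "y": 0, "z": 0.025, "wx": 0, "wy": 0, "wz": 0},
  {"fingers": -1, "x": 0, "y": 0, "z": 0.027, "wx": 0, "wy": 0, "wz": 0},
  {"fingers": -1, "x": 0, "y": 0, "z": 0.0285, "wx": 0, "wy": 0, "wz": 0},
  {"fingers": -1, "x": 0, "y": 0, "z": 0.0295, "wx": 0, "wy": 0, "wz": 0},
  {"fingers": -1, "x": 0, "y": 0, "z": 0.03, "wx": 0, "wy": 0, "wz": 0},
  {"fingers": -1, "x": 0, "y": 0, "z": 0.03, "wx": 0, "wy": 0, "wz": 0},
  {"fingers": -1, "x": 0, "y": 0, "z": 0.03, "wx": 0, "wy": 0, "wz": 0},
])

```text
time: 27.48
ee_pos: [0.5165, 0.2296, 0.1824]
tcp_rot: [180.0, -0.1, -165.6]
wrist_force: [-1.0, 0.4, -0.9]
opening: 0.025
```

play_rows([
  {"fingers": -1, "x": 0, "y": 0, "z": 0, "wx": 0, "wy": 0, "wz": 0},
])

```text
time: 27.57
ee_pos: [0.5165, 0.2296, 0.1824]
tcp_rot: [180.0, -0.1, -165.6]
wrist_force: [-1.2, -0.1, -0.6]
opening: 0.0252
```

play_rows([
  {"fingers": -1, "x": 0, "y": 0, "z": 0.0004, "wx": 0, "wy": 0, "wz": 0},
  {"fingers": -1, "x": 0, "y": 0, "z": 0.0004, "wx": 0, "wy": 0, "wz": 0},
  {"fingers": -1, "x": 0, "y": 0, "z": 0.0004, "wx": 0, "wy": 0, "wz": 0},
])

```text
time: 27.82
ee_pos: [0.5165, 0.2295, 0.1823]
tcp_rot: [180.0, -0.0, -165.6]
wrist_force: [-1.4, -0.5, 3.9]
opening: 0.0251
```

Run:
```python
from h import *
for i in range(3):
    o=bot.get_obs();print(o["ee_pos"],o["wrist_force"])
    bot.camera("scene")
```

```text
[0.51653283 0.22953733 0.1823266 ] [-1.43791897 -0.48994245  3.85828299]
[0.51655342 0.2295798  0.18236255] [-1.09099471 -0.15477413  5.13392581]
[0.51654944 0.22956024 0.18234216] [-3.49834418 -1.34709234  6.34353609]
```

It is in contact, pressing about 5 N. I release and then rise.

play_rows([
  {"fingers": -0.2, "x": 0, "y": 0, "z": 0, "wx": 0, "wy": 0, "wz": 0},
  {"fingers": 0.0, "x": 0, "y": 0, "z": 0, "wx": 0, "wy": 0, "wz": 0},
  {"fingers": 0.2, "x": 0, "y": 0, "z": 0, "wx": 0, "wy": 0, "wz": 0},
  {"fingers": 0.2, "x": 0, "y": 0, "z": 0, "wx": 0, "wy": 0, "wz": 0},
  {"fingers": 0.2, "x": 0, "y": 0, "z": 0, "wx": 0, "wy": 0, "wz": 0},
  {"fingers": 0.2, "x": 0, "y": 0, "z": 0, "wx": 0, "wy": 0, "wz": 0},
])

```text
time: 28.47
ee_pos: [0.5165, 0.2296, 0.1817]
tcp_rot: [180.0, -0.1, -165.6]
wrist_force: [0.2, -0.2, -0.5]
opening: 0.0509
```

play_rows([
  {"fingers": 0.2, "x": 0, "y": 0, "z": -0.006, "wx": 0, "wy": 0, "wz": 0},
  {"fingers": 0.2, "x": 0, "y": 0, "z": -0.018, "wx": 0, "wy": 0, "wz": 0},
  {"fingers": 0.2, "x": 0, "y": 0, "z": -0.034, "wx": 0, "wy": 0, "wz": 0},
  {"fingers": 0.2, "x": 0, "y": 0, "z": -0.055, "wx": 0, "wy": 0, "wz": 0},
  {"fingers": 0.2, "x": 0, "y": 0, "z": -0.08, "wx": 0, "wy": 0, "wz": 0},
  {"fingers": 0.2, "x": 0, "y": 0, "z": -0.105, "wx": 0, "wy": 0, "wz": 0},
  {"fingers": 0.2, "x": 0, "y": 0, "z": -0.13, "wx": 0, "wy": 0, "wz": 0},
  {"fingers": 0.2, "x": 0, "y": 0, "z": -0.14, "wx": 0, "wy": 0, "wz": 0},
  {"fingers": 0.2, "x": 0, "y": 0, "z": -0.14, "wx": 0, "wy": 0, "wz": 0},
  {"fingers": 0.2, "x": 0, "y": 0, "z": -0.14, "wx": 0, "wy": 0, "wz": 0},
])

```text
time: 29.3
ee_pos: [0.5169, 0.2297, 0.3221]
tcp_rot: [180.0, -0.0, -165.6]
wrist_force: [0.2, 0.1, -0.3]
opening: 0.051
```

```bash
python3 b.py; python3 tubz.py 19
python3 - <<'E'
from h import *
im=cv2.imread("pics/full19.png");cv2.imwrite("pics/s19.png",cv2.resize(im[220:400,150:420],None,fx=2.8,fy=2.8))
bot.camera("top")
im,d=bot.camera("top");k=bot.get_calibration("top")
for q in ("measure","gauge","level","nozzle","tub"): print(q,bot.place_of(q,"top")[:1])
E
```

```text
[0.51690899 0.2296784  0.32205377] [ 1.79989480e+02 -1.60541088e-02 -1.65601585e+02] [2.39507185e+01 1.00231292e+01 2.47344701e+01 1.04725427e+02
 1.30380126e-02 9.55230301e+00] 29.3
grip 2037 [0.515  0.2283 0.207 ] ((0.5160923600196838, 0.228547140955925), (0.039549216628074646, 0.02669534459710121), 14.649930953979492) 0.2 0.21 ((0.5158088207244873, 0.2286074012517929), 0.02184070646762848)
collar 1717 [0.5097 0.2275 0.1567] ((0.5150099992752075, 0.2289656400680542), (0.054623477160930634, 0.05689527839422226), 0.8999427556991577) 0.153 0.164 ((0.5101596713066101, 0.22731733322143555), 0.03393486887216568)
prong+bar 3652 [0.5351 0.2349 0.1522] ((0.5291918516159058, 0.23332540690898895), (0.10972683131694794, 0.06189638003706932), 14.597729682922363) 0.147 0.157 ((0.5307565331459045, 0.23380133509635925), 0.06102326139807701)
[0.5167 0.2296 0.3211] [ 1.1  -0.    0.01] 29.35
tub shift px -0.24 0 0.995 -> lift mm 0.7
lid z median 0.0599 289
measure [{'point': [217.9, 302.3], 'confidence': 0.74}]
gauge []
level [{'point': [253.9, 393.3], 'confidence': 0.45}]
nozzle [{'point': [306.8, 301.2], 'confidence': 0.64}]
tub [{'point': [253.2, 394.3], 'confidence': 0.79}]
```

View pics/s19.png

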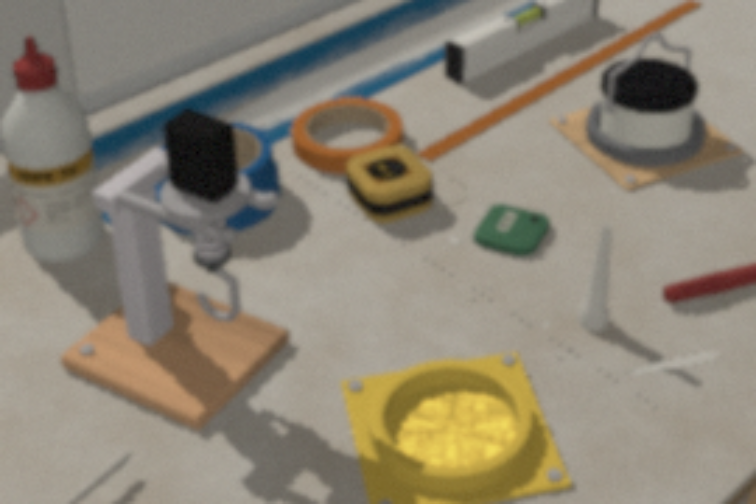

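View pics/w3.png

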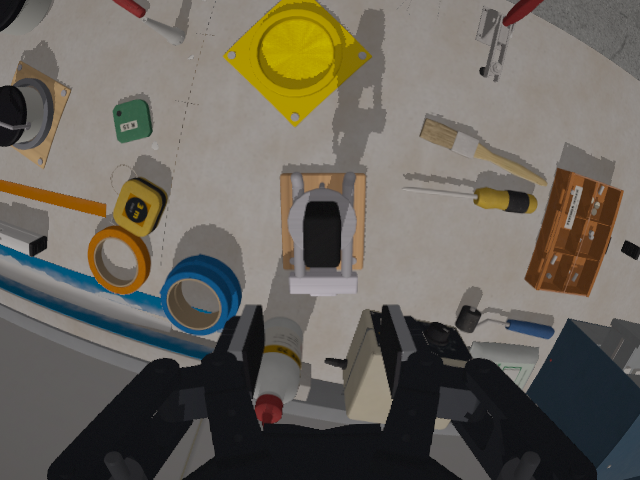

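The scale hangs upright on its fork, the tub sits home in its ring and nothing else has moved, so I hand in.

```bash
python3 -c "
from h import *
print(bot.job_done())"
```

```text
the job is handed in; nothing more can be done
None
```

I weighed the tub, set it back in its ring and hung the scale on its fork again. The job is handed in at about 29.5 s of the 72 s; no verdict was reported.

**Weighing:** I took the scale off its stand, caught its hook under the handle's kink and lifted slowly. The tub hung about 23.5 mm up, roughly 10 mm over the rim, for about 2 s. Spring stretch and wrist force put its weight at about 4.8 N (near 0.5 kg).

**Last checks:**
- **Tub:** The lid height matches the start to within 0.1 mm (0.0599 m both times). A separate image comparison read 0.4 to 0.8 mm higher, about a quarter of a pixel, which I took as noise. I judged it level from the pictures and did not fit its tilt.
- **Scale:** It hangs upright with its collar on the prongs. Its grip is at (0.516, 0.2285), within 1 mm of where it was at the start. The grip's top reads 0.207 m both before and after. The hand is clear, and the wrist force is near zero.
- **Bystanders:** The final pictures show all four where they were. In the last top view the network missed the gauge and put the level on the tub's dock, so I checked those two by eye.

One early move went wrong: the last joint hit its limit on the way to the scale. I used the half-turned grasp instead, and nothing was touched.

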